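Cure a batch of painted beads

ROBOT

A 6-joint arm with a two-finger parallel gripper is mounted at the origin on the work surface. World frame = base frame: x ahead of the robot, y to its left, z up, the work surface at z = 0. Lengths are in m, angles in degrees, forces in N, time in s.
With the tool pointing down it reaches from about 0.375 to 0.9 m from the base axis. Payload 3.1 kg.
Tool frame: the origin (TCP) lies between the finger pads, 19 mm behind the fingertips; this is the grasp point; z points along the fingers, x is the direction in which the jaws open and shut, and the axes are right-handed (so a half turn about z gives the same grasp; the last joint's range is limited). The gripper opens to 87 mm and grips with 3 to 60 N. Pads are 19 mm wide; open, the fingers measure 117 mm over their backs; the gripper's body (75 mm by 190 mm) begins 51 mm behind the grasp point.
Start: joints at [60.418, 30.224, 82.088, -0, 67.689, -10.227], TCP at [0.207, 0.59, 0.241] pointing down, gripper open.
Joint ranges: [-176.69, 176.69], [-43.24, 126.21], [12.49, 139.97], [-82, 262], [0, 151.66], [-163.58, 163.58]. Speed limits (degrees/s): [159.86, 159.86, 180, 180, 180, 180].

INTERFACE

Orientations are given as a 3x3 rotation matrix whose columns are the frame's x, y, z axes.
In Python, from rig import bot, capture, recognise, place_of gives the robot as it stands.
- The arm moves only by the tool send_rows, never from a script. Its argument "motion" is a list of rows, each a list of 2 entries, a list of its own where there are three numbers: the shift along the tool's x, y, z in mm, then the turn about the tool's z in rad. A call has exactly 5 rows; each row shifts and turns the pose as measured when the row begins, along the tool's axes as they then stand; what a row does not reach is not made up. A row lasts 1/12 s, in which the tool goes at most 41.7 mm and 7.16 degrees, less where a joint would pass 70% of its speed; a pose out of reach is approached as far as the arm can. A call with a gripper value outside its range is refused whole. "gripper" is the closure, from 0 (fully open) to 1 (shut), set as the call begins (left out, the last holds). The fingers move at their own pace and stop on an object; the grip force is fixed at half the most. Time passes only in rows, so rows that do not move let the fingers close, or fill a call up. It gives the time, the measured TCP pose, the force and the opening at its end, in the units of the state.
- bot.read_state(): the state, without advancing time (a new reading comes with each control period).
- capture(name): name is "scene" or "top" or "wrist"; returns a dict with "image" (384x512x3 uint8, blue, green, red), "fx", "fy", "cx", "cy" (pixels), "dist_coeffs" ([k1, k2, p1, p2, k3] as OpenCV has them; the pictures are not rectified), "rvec" (rotation vector, rad) and "tvec" (3), from world to camera coordinates, as OpenCV has them. Camera axes: x right, y down, z forward; pixel columns grow to the right and rows downward; lengths in m; the calibration is good to about 2 mm. A picture is of the moment at which its call begins. There is no depth.
- bot.hand_in(): hands the job in, once; it reports no verdict.
Trained networks look in the newest picture that a camera, given by its name, has taken for a name from the list of things; names that differ only in an ending like _2 or _b are one class to them, and where a whole thing is asked for, a point or a joint stands for the part that bears it (a point fixed in the world has none). Each returns a list of dicts, best first, with "p" (0 to 1); they miss things now and then, are a little off and sometimes report something else, mostly with a low value. They report only what shows in the picture. A call takes as long as a camera call. They do not tell look-alikes from the thing itself.
- recognise(camera, target): "xy" ([column, row] in pixels, amid what is visible of it).
- place_of(camera, target): "xy" ([column, row] in pixels: a listed point, or the origin of a listed thing).
The state is a dict: "time_s": time; "joint_positions": joint angles; "qvel": joint speeds; "tau": joint torques, N m; "position": TCP position; "tcp_rot": TCP orientation; "force": force on the tool from outside, world axes, zero at the start; "moment": the same for the moment, N m; "opening": opening from 0.0 (shut) to 1.0 (fully open).
Only numpy, scipy, OpenCV 4.12 (cv2) and the standard library are available. Lean on these libraries where they do the work, as an engineer would, in place of code of your own. Each camera call takes 0.05 s, during which the arm holds its last target.

TASK

The lamp of the curing tray has been left on: throw its toggle isolator fully to OFF (the white mark), and do not bring the hand down to the tray while the lamp is on. Then put all the green beads into the tray's wells, one to a well, and lay the straight light-stop bar flat on the table, flush against the tray's front face and centred on it so that it covers the light slot. When all that is in place, throw the isolator fully to ON (the red mark), let go, and leave the cup, jar and cork block where they stand.

Things in the scene. Friction and masses are not known exactly. Their poses are not given: they have to be found in the camera images.
- isolator (a joint): the toggle handle of the curing lamp's isolator, rad: 0 = OFF (leans to the white mark, its base's -x end), 1.2 = ON (leans to the red mark, its base's +x end), 0.6 = upright. It turns about the base's y axis. Heavy over-centre handle: pushed past upright it falls to that stop and stays there; needs about 1 N at the knob
- isolator_tip (a point): centre of the red ball knob (28 mm across) at the end of the isolator's 10 mm thick handle, 80 mm from the hinge; 96 mm above the table at either stop, 110 mm when upright, and 45 mm to either side of the hinge at the stops
- isolator_base: the isolator's grey housing, fixed, 100 (x) x 56 (y) x 28 mm; origin under its centre, on the table. The hinge runs along its y axis, 30 mm above the origin. White mark (OFF) at its -x end, red mark (ON) at its +x end
- tray: the curing tray, fixed: an aluminium light box with a grey plate of 6 square wells (2 along x, 3 along y), 146 (x) x 210 (y) x 32 mm high; origin under its centre, on the table. Its front face is the vertical face at x = -73 mm of its own frame, towards the robot, with a glowing violet slot 150 mm long and 12 mm high (6 to 18 mm above the table) in the middle
- light_bar: the light stop: a dark steel straight bar, 30 (x) x 180 (y) x 28 mm high, 0.35 kg, loose, with an orange grip block 20 x 20 x 36 mm on top of its middle (28 to 64 mm above its underside); origin under its centre. Its long faces are at x = +15 and -15 mm; either may go against the tray
- well0 (a point): centre of the floor of well 0 of the tray; square, 46 x 46 mm, 10 mm deep, floor 22 mm above the table, axes as the tray's, 64 mm from one well centre to the next, 18 mm walls
- well1 (a point): centre of the floor of well 1 of the tray; square, 46 x 46 mm, 10 mm deep, floor 22 mm above the table, axes as the tray's, 64 mm from one well centre to the next, 18 mm walls
- well2 (a point): centre of the floor of well 2 of the tray; square, 46 x 46 mm, 10 mm deep, floor 22 mm above the table, axes as the tray's, 64 mm from one well centre to the next, 18 mm walls
- well3 (a point): centre of the floor of well 3 of the tray; square, 46 x 46 mm, 10 mm deep, floor 22 mm above the table, axes as the tray's, 64 mm from one well centre to the next, 18 mm walls
- well4 (a point): centre of the floor of well 4 of the tray; square, 46 x 46 mm, 10 mm deep, floor 22 mm above the table, axes as the tray's, 64 mm from one well centre to the next, 18 mm walls
- well5 (a point): centre of the floor of well 5 of the tray; square, 46 x 46 mm, 10 mm deep, floor 22 mm above the table, axes as the tray's, 64 mm from one well centre to the next, 18 mm walls
- bead0: wooden bead 0, origin at its centre; green with a gold band, faceted like a rounded cube (26 faces), 32 mm across the flats, 16 g, loose; may lie on any face. It starts on the table on the newspaper, or is absent (None)
- bead1: wooden bead 1, origin at its centre; green with a gold band, faceted like a rounded cube (26 faces), 32 mm across the flats, 16 g, loose; may lie on any face. It starts on the table on the newspaper, or is absent (None)
- bead2: wooden bead 2, origin at its centre; green with a gold band, faceted like a rounded cube (26 faces), 32 mm across the flats, 16 g, loose; may lie on any face. It starts on the table on the newspaper, or is absent (None)
- bead3: wooden bead 3, origin at its centre; green with a gold band, faceted like a rounded cube (26 faces), 32 mm across the flats, 16 g, loose; may lie on any face. It starts on the table on the newspaper, or is absent (None)
- bead4: wooden bead 4, origin at its centre; green with a gold band, faceted like a rounded cube (26 faces), 32 mm across the flats, 16 g, loose; may lie on any face. It starts on the table on the newspaper, or is absent (None)
- bead5: wooden bead 5, origin at its centre; green with a gold band, faceted like a rounded cube (26 faces), 32 mm across the flats, 16 g, loose; may lie on any face. It starts on the table on the newspaper, or is absent (None)
- paint_cup: yellow cup, bystander, 72 mm across, 75 mm high; origin under its centre
- varnish_jar: amber jar with a black cap, bystander, 56 mm across, 75 mm high; origin under its centre
- cork_block: cork sanding block, bystander, 60 x 100 x 30 mm; origin under its centre
Not all that is in view belongs to the job. What is shaped like the isolator_base but purple is not meant. Leave any pink or purple look-alike of the bead2 alone.

How it is judged (in metres and radians):
On the way, in this order (a step that is already met when the one before it is completed fails the run):
1. the isolator is thrown fully to OFF (value of joint isolator below 0.15 rad), for 0.2 s.
2. with the isolator off, every bead is in a well of its own and the bar lies flush against the tray's front (value of joint isolator below 0.15 rad and z of each of bead0, bead1, bead2, bead3, bead4, bead5 in the frame of tray below 0.043 m and (horizontal distance between bead0 and well0 below 0.013 m or horizontal distance between bead0 and well1 below 0.013 m or horizontal distance between bead0 and well2 below 0.013 m or horizontal distance between bead0 and well3 below 0.013 m or horizontal distance between bead0 and well4 below 0.013 m or horizontal distance between bead0 and well5 below 0.013 m) and (horizontal distance between bead1 and well0 below 0.013 m or horizontal distance between bead1 and well1 below 0.013 m or horizontal distance between bead1 and well2 below 0.013 m or horizontal distance between bead1 and well3 below 0.013 m or horizontal distance between bead1 and well4 below 0.013 m or horizontal distance between bead1 and well5 below 0.013 m) and (horizontal distance between bead2 and well0 below 0.013 m or horizontal distance between bead2 and well1 below 0.013 m or horizontal distance between bead2 and well2 below 0.013 m or horizontal distance between bead2 and well3 below 0.013 m or horizontal distance between bead2 and well4 below 0.013 m or horizontal distance between bead2 and well5 below 0.013 m) and (horizontal distance between bead3 and well0 below 0.013 m or horizontal distance between bead3 and well1 below 0.013 m or horizontal distance between bead3 and well2 below 0.013 m or horizontal distance between bead3 and well3 below 0.013 m or horizontal distance between bead3 and well4 below 0.013 m or horizontal distance between bead3 and well5 below 0.013 m) and (horizontal distance between bead4 and well0 below 0.013 m or horizontal distance between bead4 and well1 below 0.013 m or horizontal distance between bead4 and well2 below 0.013 m or horizontal distance between bead4 and well3 below 0.013 m or horizontal distance between bead4 and well4 below 0.013 m or horizontal distance between bead4 and well5 below 0.013 m) and (horizontal distance between bead5 and well0 below 0.013 m or horizontal distance between bead5 and well1 below 0.013 m or horizontal distance between bead5 and well2 below 0.013 m or horizontal distance between bead5 and well3 below 0.013 m or horizontal distance between bead5 and well4 below 0.013 m or horizontal distance between bead5 and well5 below 0.013 m) and x of light_bar in the frame of tray between -0.092 and -0.08 m and y of light_bar in the frame of tray between -0.02 and 0.02 m and angle between the y axis of light_bar and the y axis of tray, either way round below 0.045 rad and angle between light_bar's own z axis and vertical below 0.1 rad and height (world z) of light_bar below 0.006 m), for 0.2 s.
3. the isolator is thrown fully to ON (value of joint isolator above 1.05 rad), for 0.2 s.
At the end, for the whole second after the job is handed in: Isolator at ON (within 0.15 rad of its stop); every bead on the floor of a well of its own (within 13 mm of its centre); bar flat on the table against the tray's front face: gap under 4 mm, parallel within 0.045 rad, centred within 20 mm; all at rest and released (value of joint isolator above 1.05 rad and z of each of bead0, bead1, bead2, bead3, bead4, bead5 in the frame of tray below 0.043 m and (horizontal distance between bead0 and well0 below 0.013 m or horizontal distance between bead0 and well1 below 0.013 m or horizontal distance between bead0 and well2 below 0.013 m or horizontal distance between bead0 and well3 below 0.013 m or horizontal distance between bead0 and well4 below 0.013 m or horizontal distance between bead0 and well5 below 0.013 m) and (horizontal distance between bead1 and well0 below 0.013 m or horizontal distance between bead1 and well1 below 0.013 m or horizontal distance between bead1 and well2 below 0.013 m or horizontal distance between bead1 and well3 below 0.013 m or horizontal distance between bead1 and well4 below 0.013 m or horizontal distance between bead1 and well5 below 0.013 m) and (horizontal distance between bead2 and well0 below 0.013 m or horizontal distance between bead2 and well1 below 0.013 m or horizontal distance between bead2 and well2 below 0.013 m or horizontal distance between bead2 and well3 below 0.013 m or horizontal distance between bead2 and well4 below 0.013 m or horizontal distance between bead2 and well5 below 0.013 m) and (horizontal distance between bead3 and well0 below 0.013 m or horizontal distance between bead3 and well1 below 0.013 m or horizontal distance between bead3 and well2 below 0.013 m or horizontal distance between bead3 and well3 below 0.013 m or horizontal distance between bead3 and well4 below 0.013 m or horizontal distance between bead3 and well5 below 0.013 m) and (horizontal distance between bead4 and well0 below 0.013 m or horizontal distance between bead4 and well1 below 0.013 m or horizontal distance between bead4 and well2 below 0.013 m or horizontal distance between bead4 and well3 below 0.013 m or horizontal distance between bead4 and well4 below 0.013 m or horizontal distance between bead4 and well5 below 0.013 m) and (horizontal distance between bead5 and well0 below 0.013 m or horizontal distance between bead5 and well1 below 0.013 m or horizontal distance between bead5 and well2 below 0.013 m or horizontal distance between bead5 and well3 below 0.013 m or horizontal distance between bead5 and well4 below 0.013 m or horizontal distance between bead5 and well5 below 0.013 m) and x of light_bar in the frame of tray between -0.092 and -0.08 m and y of light_bar in the frame of tray between -0.02 and 0.02 m and angle between the y axis of light_bar and the y axis of tray, either way round below 0.045 rad and angle between light_bar's own z axis and vertical below 0.1 rad and height (world z) of light_bar below 0.006 m and linear speed of light_bar below 0.02 m/s and linear speed of each of bead0, bead1, bead2, bead3, bead4, bead5 below 0.03 m/s); the robot touches nothing.
It fails at once if the hand is down at the tray (TCP under 120 mm above the table, within 110 mm of the tray's centre) while the isolator is on (value of joint isolator above 0.7 rad and horizontal distance between the grasp point and tray below 0.11 m and height (world z) of the grasp point below 0.12 m).
It fails at once if the paint cup is pushed more than 30 mm or tipped over (distance of paint_cup from where it was at the start of the episode above 0.03 m or angle between paint_cup's own z axis and vertical above 0.5 rad).
It fails at once if the varnish jar is pushed more than 30 mm or tipped over (distance of varnish_jar from where it was at the start of the episode above 0.03 m or angle between varnish_jar's own z axis and vertical above 0.5 rad).
It fails at once if the cork block is pushed more than 30 mm or tipped over (distance of cork_block from where it was at the start of the episode above 0.03 m or angle between cork_block's own z axis and vertical above 0.5 rad).
Of bead0, bead1, bead2, bead3, bead4, bead5 only 4 to 6 are there at a start; the rules pass over those that are not, and their reading is None.
At some moment in a run one of bead0, bead1, bead2, bead3, bead4, bead5, light_bar may be knocked a few centimetres aside while the robot is not near it.
Once in a run the grip may slacken for a moment while it holds something.
It also fails if it takes over 208 s, if anything falls off the work surface, if the arm or the gripper's body presses on something with over 40 N, if the wrist force passes 120 N, or if a joint passes its speed limit or range.

## Working session

There is one attempt and no reset: what is moved stays moved. The work goes in short steps, Python scripts to look and compute and a tool call to move; the robot and the scene stay as the last step left them, time stands still between calls to the robot, and variables do not carry over. Pictures are saved under pics/ and viewed, and the job is handed in when it is done.

Besides the shell and the picture viewer there is one more tool, called after "Emit:" as name([rows], argument=value, ...), one row to a line, values as JSON. send_rows: Moves the arm, as the interface text tells. Its arguments: {"type":"object","properties":{"motion":{"type":"array","items":{"type":"array"}},"gripper":{"type":"number"}},"required":["motion"]}

```bash
ls; mkdir -p pics; cat > h.py <<'E'
from rig import bot, capture, recognise, place_of
import numpy as np, cv2
def cam(n,name=None):
    c=capture(n)
    if name: cv2.imwrite(f'pics/{name}.png',c['image'])
    return c
def ray(c,px):
    K=np.array([[c['fx'],0,c['cx']],[0,c['fy'],c['cy']],[0,0,1.]])
    u=cv2.undistortPoints(np.array([[px]],float),K,np.array(c['dist_coeffs'],float)).ravel()
    R=cv2.Rodrigues(np.array(c['rvec'],float))[0];t=np.array(c['tvec'],float).ravel()
    return -R.T@t, R.T@np.array([u[0],u[1],1])
def at(c,px,z):
    o,d=ray(c,px); return o+d*(z-o[2])/d[2]
def proj(c,p):
    K=np.array([[c['fx'],0,c['cx']],[0,c['fy'],c['cy']],[0,0,1.]])
    return cv2.projectPoints(np.array(p,float).reshape(-1,1,3),np.array(c['rvec'],float),np.array(c['tvec'],float),K,np.array(c['dist_coeffs'],float))[0].reshape(-1,2)
E
python3 - <<'E'
from h import *
np.set_printoptions(precision=4,suppress=True)
Z=dict(isolator_base=0,tray=0,light_bar=0,isolator_tip=.096,well0=.022,well1=.022,well2=.022,well3=.022,well4=.022,well5=.022,bead0=.016,paint_cup=0,varnish_jar=0,cork_block=0)
for n in ('scene','top'):
    c=cam(n,n+'0')
    for k,z in Z.items():
        for r in place_of(n,k): print(n,k,r['p'],np.round(r['xy'],1),at(c,r['xy'],z))
s=bot.read_state();print(s['time_s'],s['position'],s['tcp_rot'])
E
```

```text
pics
scene isolator_base 0.94 [340.  167.4] [0.6001 0.4587 0.    ]
scene isolator_base 0.82 [307.9 152. ] [0.4531 0.4687 0.    ]
scene isolator_base 0.67 [299.  182.2] [0.5351 0.2888 0.    ]
scene tray 0.98 [256.1 233.1] [0.577 0.008 0.   ]
scene tray 0.58 [277.  218.2] [0.5856 0.0972 0.    ]
scene light_bar 0.58 [261.9 168.3] [0.3854 0.2704 0.    ]
scene isolator_tip 0.62 [342.2 137.9] [0.5716 0.4967 0.096 ]
scene isolator_tip 0.56 [312.4 123.4] [0.4312 0.5174 0.096 ]
scene isolator_tip 0.4 [303.1 171. ] [0.5773 0.2369 0.096 ]
scene well0 0.93 [236.8 235. ] [ 0.5537 -0.0488  0.022 ]
scene well0 0.87 [262.3 232.3] [0.6021 0.0053 0.022 ]
scene well0 0.78 [252.8 247.3] [ 0.618  -0.0552  0.022 ]
scene well0 0.78 [274.6 219.9] [0.598  0.0679 0.022 ]
scene well0 0.71 [247.3 222.6] [0.5437 0.0079 0.022 ]
scene well0 0.69 [260.2 211.3] [0.5416 0.0698 0.022 ]
scene well1 0.93 [236.8 235. ] [ 0.5537 -0.0488  0.022 ]
scene well1 0.87 [262.3 232.3] [0.6021 0.0053 0.022 ]
scene well1 0.78 [252.8 247.3] [ 0.618  -0.0552  0.022 ]
scene well1 0.78 [274.6 219.9] [0.598  0.0679 0.022 ]
scene well1 0.
[... 5090 characters left out ...]
89 -0.2311  0.016 ]
top bead0 0.6 [353.2 193.1] [ 0.5721 -0.3291  0.016 ]
top bead0 0.55 [322.7 247.4] [ 0.3773 -0.2192  0.016 ]
top bead0 0.53 [358.4 217.9] [ 0.4838 -0.3463  0.016 ]
top bead0 0.51 [380.4 211.7] [ 0.5079 -0.4254  0.016 ]
top bead0 0.46 [323.7 197.7] [ 0.5526 -0.2231  0.016 ]
top paint_cup 0.94 [324.3 155.2] [ 0.7125 -0.2291  0.    ]
top varnish_jar 0.77 [227.7 149.9] [0.7225 0.1276 0.    ]
top varnish_jar 0.49 [325.8 200.9] [ 0.5432 -0.2339  0.    ]
top cork_block 0.86 [263.9 142.1] [ 0.7559 -0.0053  0.    ]
top cork_block 0.51 [327.3 197.6] [ 0.5553 -0.2393  0.    ]
1.5 [0.2071 0.5897 0.2413] [[ 0.3314  0.9435  0.    ]
 [ 0.9435 -0.3314  0.    ]
 [ 0.     -0.     -1.    ]]
```

```bash
python3 - <<'E'
import cv2
for n in ('scene0','top0'):
    i=cv2.imread(f'pics/{n}.png'); cv2.imwrite(f'pics/{n}_b.png',cv2.resize(i,(800,600),interpolation=cv2.INTER_CUBIC))
E
```

```text
(no output)
```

View pics/scene0_b.png

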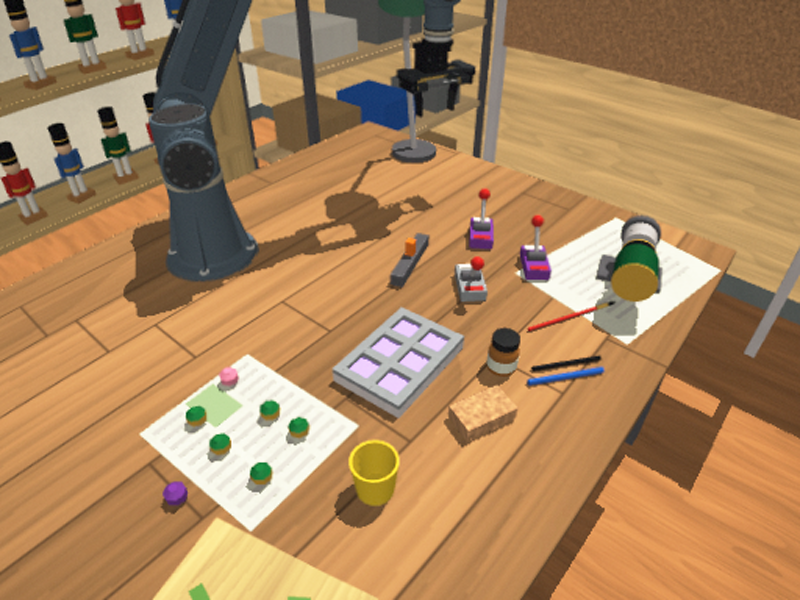

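View pics/top0_b.png

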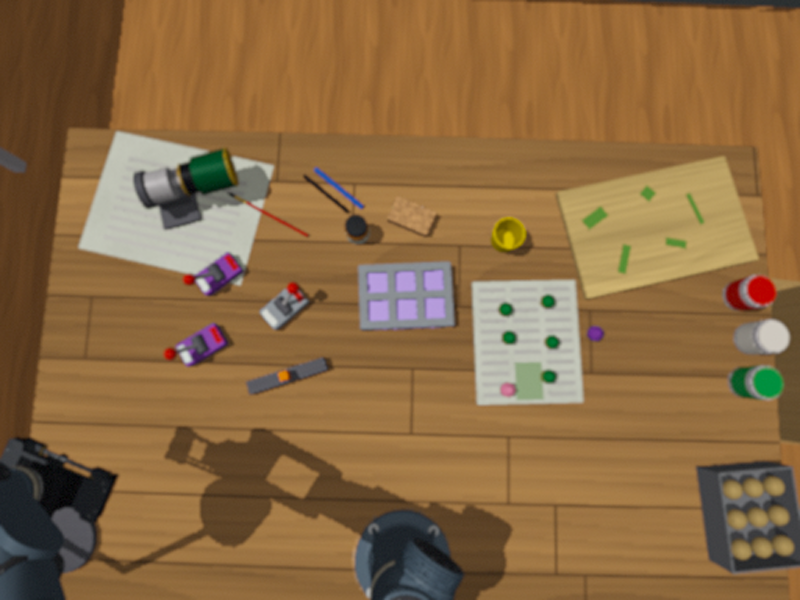

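```bash
cat >> h.py <<'E'
np.set_printoptions(precision=4,suppress=True)
def plan(pts,step=40.):
    """pts: list of (x,y,z,yawdeg or None). prints rows."""
    s=bot.read_state(); p=np.array(s['position']); R=np.array(s['tcp_rot'])
    yaw=np.degrees(np.arctan2(R[1,0],R[0,0]))
    rows=[]
    for x,y,z,w in pts:
        d=(0 if w is None else (w-yaw+90)%180-90)
        t=np.array([x,y,z]); n=max(1,int(np.ceil(max(np.linalg.norm(t-p)*1000/step,abs(d)/6.9))))
        for i in range(n):
            a=np.radians(yaw+d*i/n); T=np.array([[np.cos(a),np.sin(a),0],[np.sin(a),-np.cos(a),0],[0,0,-1]])
            v=T.T@((t-p)/n)*1000
            rows.append([[float(round(q)) for q in v],round(-np.radians(d/n),3)])
        rows[-1]
        p=t;yaw+=d
    print('t',s['time_s'],'tcp',p,'endyaw',round(yaw,1),'rows',len(rows))
    for i in range(0,len(rows),5): 
        g=rows[i:i+5]; g+= [[[0,0,0],0]]*(5-len(g)); print(str(g).replace(' ','').replace('.0,',',').replace('.0]',']'))
E
python3 - <<'E'
from h import *
plan([(0.50,0.28,0.32,40)])
print(bot.read_state()['force'],bot.read_state()['opening'])
E
```

```text
t 1.5 tcp [0.5  0.28 0.32] endyaw 40.0 rows 11
[[[-18,34,-7],np.float64(0.049)],[[-16,35,-7],np.float64(0.049)],[[-14,36,-7],np.float64(0.049)],[[-13,37,-7],np.float64(0.049)],[[-11,37,-7],np.float64(0.049)]]
[[[-9,38,-7],np.float64(0.049)],[[-7,38,-7],np.float64(0.049)],[[-5,38,-7],np.float64(0.049)],[[-3,39,-7],np.float64(0.049)],[[-1,39,-7],np.float64(0.049)]]
[[[0,39,-7],np.float64(0.049)],[[0,0,0],0],[[0,0,0],0],[[0,0,0],0],[[0,0,0],0]]
[-0.5502 -0.1108 -0.0735] 0.9960767238953814
```

Emit:
send_rows([
  [[-18, 34, -7], 0.049],
  [[-16, 35, -7], 0.049],
  [[-14, 36, -7], 0.049],
  [[-13, 37, -7], 0.049],
  [[-11, 37, -7], 0.049],
], gripper=1)

```text
time_s: 1.92
position: [0.3369, 0.4494, 0.2749]
tcp_rot: [[0.547, 0.837, -0.003], [0.837, -0.547, 0.002], [-0.0, -0.003, -1.0]]
force: [0.4, -0.0, -0.6]
opening: 0.707
```

Emit:
send_rows([
  [[-9, 38, -7], 0.049],
  [[-7, 38, -7], 0.049],
  [[-5, 38, -7], 0.049],
  [[-3, 39, -7], 0.049],
  [[-1, 39, -7], 0.049],
])

```text
time_s: 2.33
position: [0.4755, 0.301, 0.3119]
tcp_rot: [[0.741, 0.671, -0.002], [0.671, -0.741, 0.003], [0.001, -0.003, -1.0]]
force: [1.0, 0.7, -0.4]
opening: 0.33
```

Emit:
send_rows([
  [[0, 39, -7], 0.049],
  [[0, 0, 0], 0],
  [[0, 0, 0], 0],
  [[0, 0, 0], 0],
  [[0, 0, 0], 0],
])

```text
time_s: 2.75
position: [0.51, 0.2639, 0.321]
tcp_rot: [[0.783, 0.623, 0.006], [0.623, -0.783, 0.002], [0.006, 0.002, -1.0]]
force: [-0.9, 0.1, 0.3]
opening: 0.019
```

```bash
sed -i 's/round(-np.radians(d\/n),3)/float(round(-np.radians(d\/n),3))/' h.py; python3 - <<'E'
from h import *
Z=dict(isolator_base=0,isolator_tip=.096,light_bar=0)
n='wrist'
c=cam(n,'w1')
for k,z in Z.items():
    for r in place_of(n,k): print(n,k,r['p'],np.round(r['xy'],1),at(c,r['xy'],z))
c2=cam('scene','s1')
s=bot.read_state();print(s['time_s'],s['position'],s['tcp_rot'],s['opening'])
E
```

```text
wrist isolator_base 0.95 [282.2 162.2] [0.5438 0.2828 0.    ]
wrist isolator_base 0.66 [294.5 209.2] [0.6057 0.2379 0.    ]
wrist isolator_base 0.64 [317.5  11.1] [ 0.4506  0.47   -0.    ]
wrist isolator_base 0.63 [393.6 109.4] [0.6206 0.4423 0.    ]
wrist isolator_tip 0.76 [432.6  67.3] [0.5903 0.4787 0.096 ]
wrist isolator_tip 0.66 [278.4 163.9] [0.5247 0.2866 0.096 ]
wrist isolator_tip 0.55 [289.9 209.4] [0.5718 0.2517 0.096 ]
wrist light_bar 0.75 [192.2 104.1] [0.3904 0.2679 0.    ]
3.0 [0.5097 0.2645 0.3211] [[ 0.7818  0.6235  0.0062]
 [ 0.6235 -0.7818  0.0022]
 [ 0.0062  0.0022 -1.    ]] 0.003764642614262274
```

View pics/w1.png

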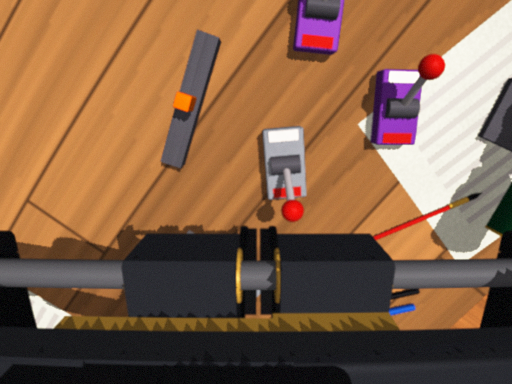

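```bash
python3 - <<'E'
from h import *
c=cam('wrist')
w=at(c,(284.5,128),.028);r=at(c,(288,197),.028);k=at(c,(291.5,211),.096)
print(w,r,k,(w+r)/2,np.linalg.norm(r-w),np.degrees(np.arctan2(*(r-w)[1::-1])),np.degrees(np.arctan2(*(k-(w+r)/2)[1::-1])),np.linalg.norm((k-(w+r)/2)[:2]))
d=(r-w)/np.linalg.norm(r-w);b=(w+r)/2
yaw=np.degrees(np.arctan2(d[0],-d[1]));print('yaw',yaw)
start=b+d*0.085;
plan([(start[0],start[1],.2,yaw),(start[0],start[1],.105,yaw)])
print(start,b,d)
E
```

```text
[0.5111 0.3238 0.028 ] [0.5776 0.2519 0.028 ] [0.5745 0.2519 0.096 ] [0.5444 0.2879 0.028 ] 0.09789827763824435 -47.25172411450716 -50.015265525403436 0.046965548814403256
yaw 42.74827588549284
t 3.05 tcp [0.6021 0.2255 0.105 ] endyaw 42.7 rows 7
[[[12,22,30],-0.018],[[12,22,30],-0.018],[[11,22,30],-0.018],[[11,23,30],-0.018],[[0,0,32],-0]]
[[[0,0,32],-0],[[0,0,32],-0],[[0,0,0],0],[[0,0,0],0],[[0,0,0],0]]
[0.6021 0.2255 0.028 ] [0.5444 0.2879 0.028 ] [ 0.6788 -0.7343  0.    ]
```

Emit:
send_rows([
  [[12, 22, 26], -0.018],
  [[12, 22, 26], -0.018],
  [[11, 22, 26], -0.018],
  [[11, 22, 26], -0.018],
  [[0, 0, 0], 0],
])

```text
time_s: 3.47
position: [0.6053, 0.2314, 0.2177]
tcp_rot: [[0.726, 0.688, 0.015], [0.688, -0.726, 0.005], [0.015, 0.006, -1.0]]
force: [0.0, 0.1, -1.6]
opening: 0.009
```

```bash
python3 - <<'E'
from h import *
plan([(.604,.2235,.105,42)])
E
```

```text
t 3.4667 tcp [0.604  0.2235 0.105 ] endyaw 42.0 rows 3
[[[-2,2,38],0.008],[[-2,2,38],0.008],[[-2,2,38],0.008],[[0,0,0],0],[[0,0,0],0]]
```

Emit:
send_rows([
  [[-2, 3, 10], 0],
  [[-2, 3, 32], 0],
  [[-1, 2, 32], 0],
  [[0, 0, 22], 0],
  [[0, 0, 0], 0],
])

```text
time_s: 3.88
position: [0.6088, 0.2247, 0.1198]
tcp_rot: [[0.724, 0.689, 0.019], [0.689, -0.725, 0.007], [0.019, 0.008, -1.0]]
force: [-1.4, -0.0, -0.7]
opening: 0.004
```

```bash
python3 - <<'E'
from h import *
plan([(.604,.2235,.103,42)])
plan([(.5444,.2879,.103,42)],20)
E
```

```text
t 3.8833 tcp [0.604  0.2235 0.103 ] endyaw 42.0 rows 1
[[[-4,-2,17],0.027],[[0,0,0],0],[[0,0,0],0],[[0,0,0],0],[[0,0,0],0]]
t 3.8833 tcp [0.5444 0.2879 0.103 ] endyaw 42.0 rows 5
[[[-1,-18,3],0.005],[[-1,-18,3],0.005],[[-1,-18,3],0.005],[[-1,-18,3],0.005],[[-1,-18,3],0.005]]
```

Emit:
send_rows([
  [[-4, -2, 16], 0.02],
  [[0, 0, 0], 0],
  [[0, -18, 0], 0],
  [[0, -18, 0], 0],
  [[0, -18, 0], 0],
])

```text
time_s: 4.3
position: [0.5724, 0.2639, 0.1102]
tcp_rot: [[0.738, 0.674, 0.031], [0.674, -0.739, 0.007], [0.028, 0.016, -0.999]]
force: [0.3, -0.3, 0.8]
opening: 0.008
```

Emit:
send_rows([
  [[0, -18, 0], 0],
  [[0, -18, 0], 0],
  [[0, -15, 0], 0],
  [[0, 0, 0], 0],
  [[0, 0, 0], 0],
])

```text
time_s: 4.72
position: [0.5378, 0.3087, 0.1212]
tcp_rot: [[0.732, 0.679, 0.046], [0.68, -0.733, 0.013], [0.043, 0.022, -0.999]]
force: [0.5, -0.6, 0.2]
opening: 0.004
```

```bash
python3 - <<'E'
from h import *
cam('wrist','w2')
plan([(.5444,.2879,.103,42)],20)
E
```

```text
t 4.7667 tcp [0.5444 0.2879 0.103 ] endyaw 42.0 rows 2
[[[-5,10,9],0.007],[[-5,10,9],0.007],[[0,0,0],0],[[0,0,0],0],[[0,0,0],0]]
```

View pics/w2.png

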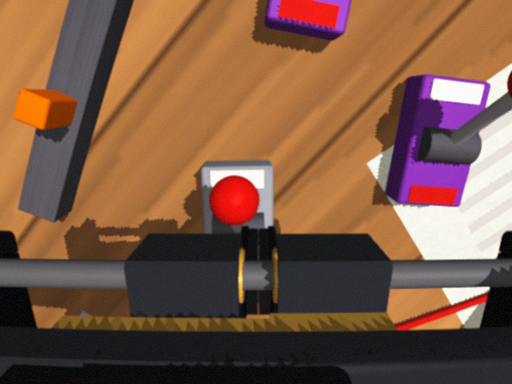

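Emit:
send_rows([
  [[0, 0, -30], 0],
  [[0, 0, -30], 0],
  [[0, 0, -30], 0],
  [[0, 0, -30], 0],
  [[0, 0, -30], 0],
])

```text
time_s: 5.18
position: [0.5305, 0.3019, 0.2698]
tcp_rot: [[0.736, 0.677, 0.031], [0.677, -0.736, 0.006], [0.027, 0.017, -0.999]]
force: [0.0, -0.8, -0.4]
opening: 0.005
```

Emit:
send_rows([
  [[0, 0, 0], 0],
  [[0, 0, 0], 0],
  [[0, 0, 0], 0],
  [[0, 0, 0], 0],
  [[0, 0, 0], 0],
])

```text
time_s: 5.6
position: [0.537, 0.2999, 0.2784]
tcp_rot: [[0.738, 0.673, 0.048], [0.674, -0.739, 0.011], [0.042, 0.024, -0.999]]
force: [0.2, 0.1, -0.7]
opening: 0.003
```

```bash
python3 - <<'E'
from h import *
c=cam('wrist','w3')
s=bot.read_state();print(s['time_s'],s['position'],s['tcp_rot'],s['qvel'])
for k in ('isolator_tip','light_bar'):
    for r in place_of('wrist',k): print(k,r['p'],np.round(r['xy'],1),at(c,r['xy'],.096),at(c,r['xy'],0))
E
```

```text
5.65 [0.5367 0.2999 0.278 ] [[ 0.7379  0.6733  0.047 ]
 [ 0.6737 -0.739   0.0102]
 [ 0.0415  0.0241 -0.9988]] [0.1959 0.1202 0.2779 0.0498 0.1873 0.0472]
isolator_tip 0.88 [409.1  80.3] [0.5899 0.4787 0.096 ] [0.6225 0.5158 0.    ]
isolator_tip 0.68 [244.9 147.9] [0.5134 0.3177 0.096 ] [0.5233 0.3069 0.    ]
light_bar 0.75 [146.2 102.8] [0.4117 0.2863 0.096 ] [0.3915 0.2663 0.    ]
```

View pics/w3.png

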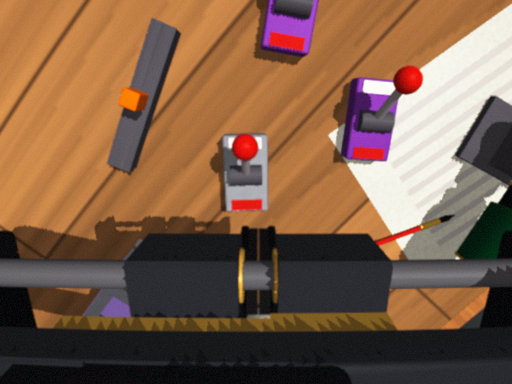

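```bash
python3 - <<'E'
from h import *
c=cam('wrist')
s=bot.read_state();print(s['position'],s['tcp_rot'][2])
P=[at(c,p,.028)[:2] for p in ((152,20),(180,31),(130,171),(109,163))]
print(P); a=(P[0]+P[1])/2;b=(P[2]+P[3])/2
print((a+b)/2,np.linalg.norm(a-b),np.degrees(np.arctan2(*(a-b)[::-1])))
print(at(c,(132,97),.064),at(c,(133,99),.062))
E
```

```text
[0.5367 0.3003 0.2783] [ 0.042   0.0242 -0.9988]
[array([0.3469, 0.3483]), array([0.3774, 0.3603]), array([0.4315, 0.1922]), array([0.4058, 0.1831])]
[0.3904 0.271 ] 0.17589289319717777 108.73677523005806
[0.3895 0.2745 0.064 ] [0.391  0.2731 0.062 ]
```

```bash
python3 - <<'E'
from h import *
plan([(.45,.285,.26,-15),(.39,.272,.2,-71.3)])
E
```

```text
t 5.8 tcp [0.39  0.272 0.2  ] endyaw -71.3 rows 18
[[[-8,-5,2],0.111],[[-9,-4,2],0.111],[[-9,-3,2],0.111],[[-10,-2,2],0.111],[[-10,-1,2],0.111]]
[[[-10,0,2],0.111],[[-10,1,2],0.111],[[-10,2,2],0.111],[[-9,3,2],0.111],[[-6,3,7],0.109]]
[[[-6,4,7],0.109],[[-5,4,7],0.109],[[-5,5,7],0.109],[[-4,5,7],0.109],[[-4,6,7],0.109]]
[[[-3,6,7],0.109],[[-2,6,7],0.109],[[-2,7,7],0.109],[[0,0,0],0],[[0,0,0],0]]
```

Emit:
send_rows([
  [[-8, -5, 2], 0.111],
  [[-9, -4, 2], 0.111],
  [[-9, -3, 2], 0.111],
  [[-10, -2, 2], 0.111],
  [[-10, -1, 2], 0.111],
], gripper=0.2)

```text
time_s: 6.22
position: [0.4892, 0.2912, 0.2627]
tcp_rot: [[0.986, 0.16, 0.046], [0.16, -0.987, 0.01], [0.047, -0.002, -0.999]]
force: [0.4, 0.5, 0.5]
opening: 0.304
```

Emit:
send_rows([
  [[-10, 0, 2], 0.111],
  [[-10, 1, 2], 0.111],
  [[-10, 2, 2], 0.111],
  [[-9, 3, 2], 0.111],
  [[-6, 3, 7], 0.109],
])

```text
time_s: 6.63
position: [0.4401, 0.2845, 0.2432]
tcp_rot: [[0.912, -0.407, 0.042], [-0.408, -0.913, 0.009], [0.035, -0.025, -0.999]]
force: [0.5, 0.5, -0.7]
opening: 0.68
```

Emit:
send_rows([
  [[-6, 4, 7], 0.109],
  [[-5, 4, 7], 0.109],
  [[-5, 5, 7], 0.109],
  [[-4, 5, 7], 0.109],
  [[-4, 6, 7], 0.109],
])

```text
time_s: 7.05
position: [0.4049, 0.2802, 0.204]
tcp_rot: [[0.547, -0.836, 0.04], [-0.837, -0.547, 0.008], [0.015, -0.038, -0.999]]
force: [0.3, 0.3, -0.1]
opening: 0.797
```

Emit:
send_rows([
  [[-3, 6, 7], 0.109],
  [[-2, 6, 7], 0.109],
  [[-2, 7, 7], 0.109],
  [[0, 0, 0], 0],
  [[0, 0, 0], 0],
])

```text
time_s: 7.47
position: [0.3814, 0.2776, 0.1784]
tcp_rot: [[0.235, -0.972, 0.032], [-0.972, -0.235, 0.005], [0.003, -0.033, -0.999]]
force: [0.2, -0.2, -0.3]
opening: 0.801
```

```bash
python3 - <<'E'
from h import *
c=cam('wrist','w4');s=bot.read_state();print(s['position'],s['tcp_rot'][:,2])
plan([(.39,.272,.12,-71.3)])
for k in ('light_bar',):
    for r in place_of('wrist',k): print(k,r['p'],np.round(r['xy'],1),at(c,r['xy'],0))
E
```

```text
[0.3812 0.2775 0.1784] [ 0.0319  0.0049 -0.9995]
t 7.5167 tcp [0.39  0.272 0.12 ] endyaw -71.3 rows 2
[[[4,-4,29],-0.045],[[4,-3,29],-0.045],[[0,0,0],0],[[0,0,0],0],[[0,0,0],0]]
light_bar 0.62 [270.1 182.6] [0.3871 0.266  0.    ]
```

View pics/w4.png

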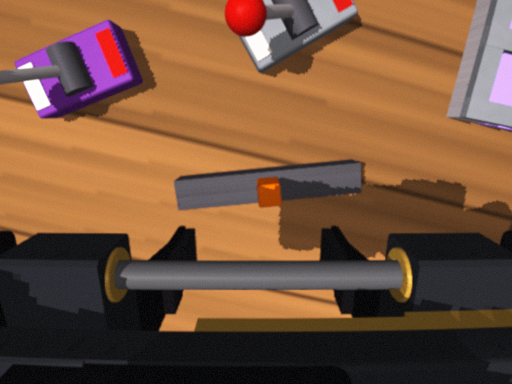

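```bash
python3 - <<'E'
from h import *
c=cam('wrist')
print(at(c,(270,192),.046),at(c,(270,183),.046), at(c,(269,194),.064))
P=[at(c,p,.028)[:2] for p in ((177,180),(359,162))];print(P,np.degrees(np.arctan2(*(P[1]-P[0])[::-1])))
plan([(.39,.271,.12,-71.3),(.39,.271,.05,-71.3)],20)
E
python3 -c "
import cv2;i=cv2.imread('pics/w4.png')[140:230,150:390];cv2.imwrite('pics/w4c.png',cv2.resize(i,None,fx=3,fy=3))"
```

```text
[0.3877 0.2681 0.046 ] [0.3958 0.2701 0.046 ] [0.3898 0.2703 0.064 ]
[array([0.3745, 0.3559]), array([0.4318, 0.1913])] -70.82084403748348
t 7.6167 tcp [0.39  0.271 0.05 ] endyaw -71.3 rows 7
[[[3,-2,20],-0.03],[[3,-2,20],-0.03],[[3,-2,20],-0.03],[[0,0,17],-0],[[0,0,17],-0]]
[[[0,0,17],-0],[[0,0,17],-0],[[0,0,0],0],[[0,0,0],0],[[0,0,0],0]]
```

View pics/w4c.png

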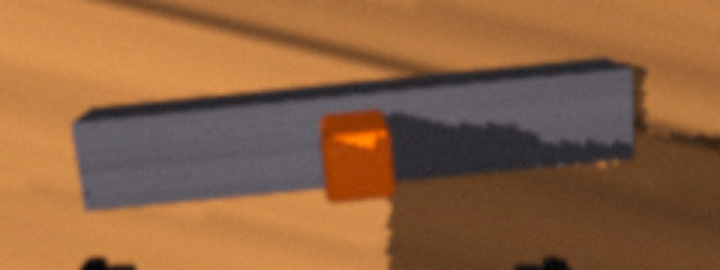

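Emit:
send_rows([
  [[3, -2, 20], -0.025],
  [[3, -2, 20], -0.025],
  [[3, -2, 15], -0.025],
  [[0, 0, 0], 0],
  [[0, 0, 0], 0],
])

```text
time_s: 8.03
position: [0.3986, 0.2729, 0.126]
tcp_rot: [[0.314, -0.948, 0.046], [-0.949, -0.314, 0.01], [0.004, -0.047, -0.999]]
force: [-0.5, 0.2, -0.1]
opening: 0.8
```

```bash
python3 - <<'E'
from h import *
s=bot.read_state();print(s['position'],s['tcp_rot'][:,2])
plan([(.39,.2705,.05,-71)],20)
E
```

```text
[0.3986 0.2729 0.126 ] [ 0.0457  0.0104 -0.9989]
t 8.0333 tcp [0.39   0.2705 0.05  ] endyaw -71.0 rows 4
[[[0,2,19],-0.003],[[0,2,19],-0.003],[[0,2,19],-0.003],[[0,2,19],-0.003],[[0,0,0],0]]
```

Emit:
send_rows([
  [[0, 3, 19], 0],
  [[0, 3, 19], 0],
  [[0, 3, 19], 0],
  [[0, 2, 16], 0],
  [[0, 0, 0], 0],
])

```text
time_s: 8.45
position: [0.3984, 0.2734, 0.0564]
tcp_rot: [[0.314, -0.947, 0.061], [-0.949, -0.314, 0.017], [0.003, -0.063, -0.998]]
force: [-0.8, 1.3, -1.2]
opening: 0.799
```

```bash
python3 - <<'E'
from h import *
s=bot.read_state();print(s['position'],s['tcp_rot'][:,2])
c=cam('wrist','w5')
plan([(.39,.2705,.05,-71)],20)
E
```

```text
[0.3984 0.2734 0.0564] [ 0.0612  0.0167 -0.998 ]
t 8.5 tcp [0.39   0.2705 0.05  ] endyaw -71.0 rows 1
[[[0,10,7],-0.012],[[0,0,0],0],[[0,0,0],0],[[0,0,0],0],[[0,0,0],0]]
```

View pics/w5.png

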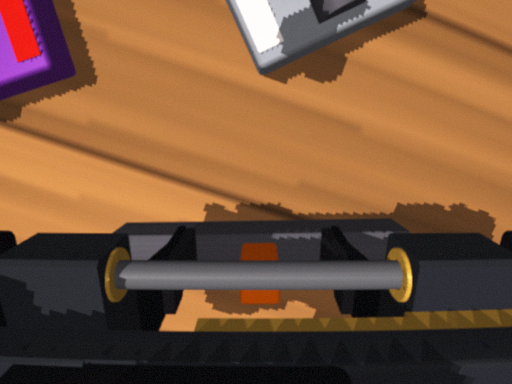

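Emit:
send_rows([
  [[0, 6, 4], 0],
  [[0, 3, 3], 0],
  [[0, 0, 0], 0],
  [[0, 0, 0], 0],
  [[0, 0, 0], 0],
])

```text
time_s: 8.92
position: [0.3933, 0.2723, 0.0539]
tcp_rot: [[0.315, -0.946, 0.071], [-0.949, -0.314, 0.021], [0.003, -0.074, -0.997]]
force: [-0.1, -0.3, -0.3]
opening: 0.803
```

Emit:
send_rows([
  [[0, 0, 0], 0],
  [[0, 0, 0], 0],
  [[0, 0, 0], 0],
  [[0, 0, 0], 0],
  [[0, 0, 0], 0],
], gripper=1)

```text
time_s: 9.33
position: [0.3945, 0.2728, 0.0554]
tcp_rot: [[0.315, -0.946, 0.075], [-0.949, -0.314, 0.022], [0.003, -0.078, -0.997]]
force: [-0.5, -0.7, 0.1]
opening: 0.507
```

Emit:
send_rows([
  [[0, 0, 0], 0],
  [[0, 0, 0], 0],
  [[0, 0, 0], 0],
  [[0, 0, 0], 0],
  [[0, 0, 0], 0],
])

```text
time_s: 9.75
position: [0.3945, 0.2727, 0.0552]
tcp_rot: [[0.316, -0.946, 0.075], [-0.949, -0.315, 0.022], [0.003, -0.078, -0.997]]
force: [-0.9, 1.0, 0.7]
opening: 0.226
```

Emit:
send_rows([
  [[0, 0, 0], 0],
  [[0, -2, -15], 0],
  [[0, -2, -25], 0],
  [[0, -2, -30], 0],
  [[0, -2, -30], 0],
])

```text
time_s: 10.17
position: [0.3892, 0.2707, 0.1512]
tcp_rot: [[0.314, -0.948, 0.054], [-0.949, -0.314, 0.014], [0.004, -0.055, -0.998]]
force: [0.1, 0.4, -3.8]
opening: 0.225
```

```bash
python3 - <<'E'
from h import *
s=bot.read_state();print(s['position'],s['tcp_rot'][:,2],s['force'],s['opening'])
plan([(.46,.10,.17,-84)],25)
E
```

```text
[0.3892 0.2707 0.1512] [ 0.0538  0.0139 -0.9985] [ 0.0793  0.3507 -3.8389] 0.22497557781735875
t 10.1667 tcp [0.46 0.1  0.17] endyaw -84.0 rows 8
[[[23,-2,-2],0.027],[[23,-2,-2],0.027],[[23,-3,-2],0.027],[[23,-4,-2],0.027],[[23,-4,-2],0.027]]
[[[23,-5,-2],0.027],[[22,-5,-2],0.027],[[22,-6,-2],0.027],[[0,0,0],0],[[0,0,0],0]]
```

Emit:
send_rows([
  [[30, -1, -8], 0.02],
  [[30, -1, -8], 0.02],
  [[30, -2, -8], 0.02],
  [[30, -3, -8], 0.02],
  [[30, -4, -4], 0.02],
])

```text
time_s: 10.58
position: [0.4386, 0.1304, 0.1933]
tcp_rot: [[0.226, -0.972, 0.059], [-0.974, -0.225, 0.019], [-0.005, -0.062, -0.998]]
force: [1.8, -0.0, -3.1]
opening: 0.223
```

Emit:
send_rows([
  [[30, -4, 0], 0.02],
  [[25, -4, 0], 0.02],
  [[20, -4, 0], 0.02],
  [[0, 0, 0], 0],
  [[0, 0, 0], 0],
])

```text
time_s: 11.0
position: [0.4677, 0.0505, 0.1934]
tcp_rot: [[0.156, -0.986, 0.06], [-0.988, -0.155, 0.018], [-0.008, -0.062, -0.998]]
force: [-1.0, 0.2, -2.6]
opening: 0.229
```

```bash
python3 - <<'E'
from h import *
c=cam('wrist','w6')
s=bot.read_state();print(s['position'],s['tcp_rot'][:,2],s['force'],s['opening'])
for r in place_of('wrist','well0'): print(r['p'],np.round(r['xy'],1),at(c,r['xy'],.022))
plan([(.43,.02,.17,-83)],25)
E
```

```text
[0.4679 0.0507 0.1935] [ 0.0606  0.0172 -0.998 ] [ 0.5136 -0.2726 -2.2296] 0.2257384981145571
0.98 [379.7 131.5] [ 0.5466 -0.0581  0.022 ]
0.87 [386.9  67.5] [ 0.6072 -0.0515  0.022 ]
0.74 [316.  123.3] [0.5442 0.0064 0.022 ]
0.72 [250.3 118.8] [0.5384 0.0711 0.022 ]
0.66 [255.5  53.1] [0.5998 0.0755 0.022 ]
0.59 [323.2  53.2] [0.6098 0.0118 0.022 ]
0.59 [318.5  93.1] [0.5729 0.0094 0.022 ]
t 11.1 tcp [0.43 0.02 0.17] endyaw -83.0 rows 3
[[[8,14,8],0.012],[[9,14,8],0.012],[[9,14,8],0.012],[[0,0,0],0],[[0,0,0],0]]
```

View pics/w6.png

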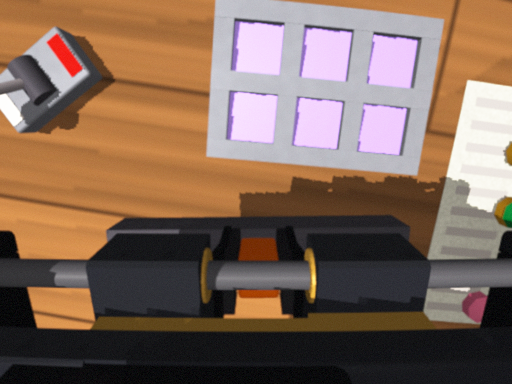

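```bash
python3 - <<'E'
from h import *
c=cam('wrist')
i=c['image'];cv2.imwrite('pics/w6c.png',cv2.resize(i[0:190,190:460],None,fx=2.9,fy=2.9,interpolation=cv2.INTER_CUBIC))
a=at(c,(207,157),.032);b=at(c,(418,174),.032);d=at(c,(443,18.5),.032)
print(a,b,d,np.linalg.norm(a-b),np.linalg.norm(d-b),np.degrees(np.arctan2(*(a-b)[1::-1])),np.degrees(np.arctan2(*(d-b)[1::-1])))
W=np.array([[ .5466,-.0581],[.5442,.0064],[.5384,.0711],[.6072,-.0515],[.6098,.0118],[.5998,.0755]])
L=np.array([[-32,-64],[-32,0],[-32,64],[32,-64],[32,0],[32,64]])/1000
wc=W.mean(0);H=(L.T@(W-wc));th=np.arctan2(H[0,1]-H[1,0],H[0,0]+H[1,1]);print(wc,np.degrees(th))
E
```

```text
[0.4955 0.1082 0.032 ] [ 0.5122 -0.1012  0.032 ] [ 0.6568 -0.0891  0.032 ] 0.2100370319804549 0.14508329865431213 94.56439514336124 4.777178497215375
[0.5743 0.0092] 3.8901244040618135
```

View pics/w6c.png

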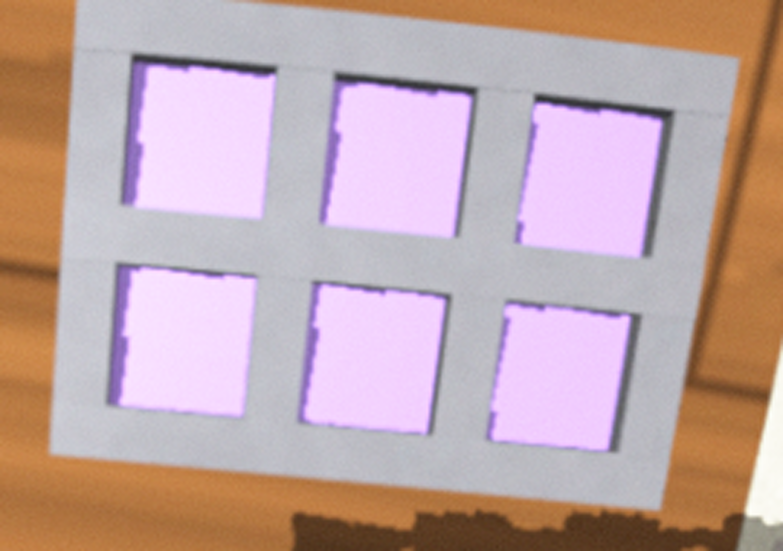

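```bash
python3 - <<'E'
from h import *
plan([(.480,.002,.11,-85.35)],20)
E
```

```text
t 11.15 tcp [0.48  0.002 0.11 ] endyaw -85.4 rows 5
[[[10,-1,17],0.016],[[10,-1,17],0.016],[[10,-1,17],0.016],[[10,-1,17],0.016],[[10,-2,17],0.016]]
```

Emit:
send_rows([
  [[10, -1, 15], 0.015],
  [[10, -1, 17], 0.015],
  [[10, 0, 17], 0.015],
  [[9, 0, 15], 0.01],
  [[0, 0, 0], 0.0],
])

```text
time_s: 11.57
position: [0.4773, 0.0203, 0.1282]
tcp_rot: [[0.113, -0.992, 0.061], [-0.994, -0.112, 0.02], [-0.013, -0.063, -0.998]]
force: [0.5, 0.2, -2.5]
opening: 0.223
```

```bash
python3 - <<'E'
from h import *
s=bot.read_state();print(s['position'],s['tcp_rot'][:,2],s['force'],s['opening'])
plan([(.484,.0025,.06,-85.35)],15)
cam('wrist','w7')
E
```

```text
[0.4773 0.0203 0.1282] [ 0.0615  0.0198 -0.9979] [ 0.5245  0.2384 -2.5204] 0.22297904883833164
t 11.5667 tcp [0.484  0.0025 0.06  ] endyaw -85.4 rows 5
[[[4,-1,14],0.006],[[4,-1,14],0.006],[[4,-1,14],0.006],[[4,-1,14],0.006],[[4,-1,14],0.006]]
```

View pics/w7.png

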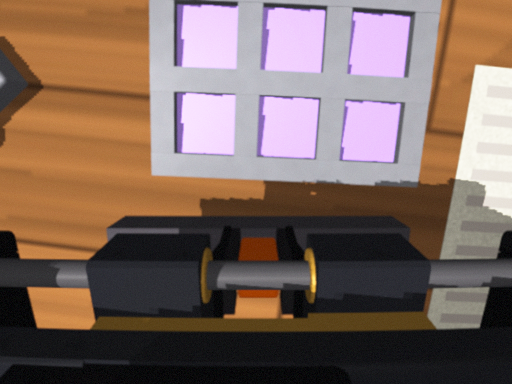

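Emit:
send_rows([
  [[5, -1, 14], 0.006],
  [[5, -1, 14], 0.006],
  [[5, 0, 14], 0.006],
  [[4, 0, 14], 0.006],
  [[0, 0, 4], 0.0],
])

```text
time_s: 12.03
position: [0.4867, 0.0089, 0.0723]
tcp_rot: [[0.098, -0.993, 0.069], [-0.995, -0.097, 0.021], [-0.014, -0.07, -0.997]]
force: [-0.8, 0.0, -3.4]
opening: 0.228
```

```bash
python3 - <<'E'
from h import *
s=bot.read_state();print(s['position'],s['tcp_rot'][:,2],s['force'],s['opening'])
plan([(.486,.0025,.055,-85.35)],15)
c=cam('wrist','w8')
print(proj(c,[at(c,(256,200),0)]))
E
```

```text
[0.4867 0.0089 0.0723] [ 0.0686  0.0207 -0.9974] [-0.8464  0.0225 -3.4014] 0.22768964451873308
t 12.0333 tcp [0.486  0.0025 0.055 ] endyaw -85.4 rows 2
[[[3,1,9],0.008],[[3,1,9],0.008],[[0,0,0],0],[[0,0,0],0],[[0,0,0],0]]
[[256. 200.]]
```

View pics/w8.png

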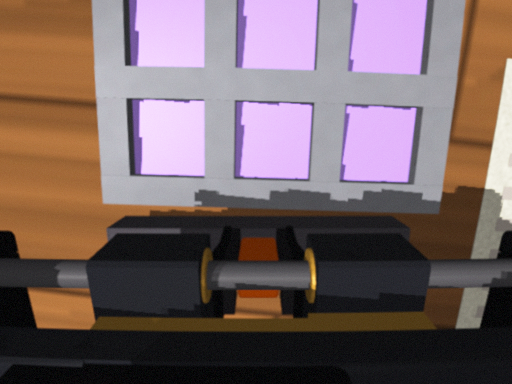

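Emit:
send_rows([
  [[3, 1, 8], 0.008],
  [[4, 1, 8], 0.008],
  [[0, 0, 3], 0.004],
  [[0, 0, 0], 0],
  [[0, 0, 0], 0],
])

```text
time_s: 12.5
position: [0.4882, 0.0037, 0.0561]
tcp_rot: [[0.081, -0.994, 0.075], [-0.997, -0.08, 0.02], [-0.014, -0.076, -0.997]]
force: [-0.3, 0.8, -3.7]
opening: 0.224
```

```bash
python3 - <<'E'
from h import *
s=bot.read_state();print(s['position'],s['tcp_rot'][:,2],s['force'],s['opening'])
plan([(.487,.0025,.055,-85.35)],15)
c=cam('wrist','w9')
E
```

```text
[0.4882 0.0037 0.0561] [ 0.0745  0.0196 -0.997 ] [-0.3202  0.7619 -3.6862] 0.2237457520058583
t 12.5 tcp [0.487  0.0025 0.055 ] endyaw -85.4 rows 1
[[[1,1,1],0],[[0,0,0],0],[[0,0,0],0],[[0,0,0],0],[[0,0,0],0]]
```

View pics/w9.png

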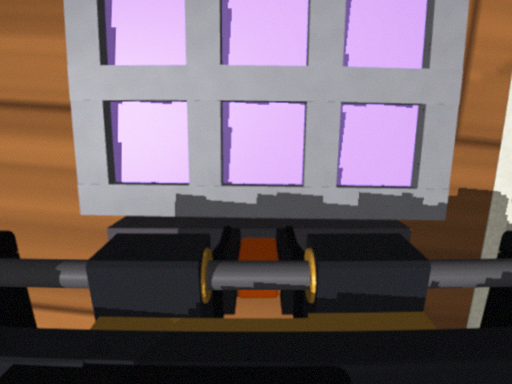

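Emit:
send_rows([
  [[1, 0, 2], 0],
  [[1, -2, 0], 0],
  [[0, -2, 0], 0],
  [[0, -2, 0], 0],
  [[0, -2, 0], 0],
])

```text
time_s: 12.97
position: [0.4957, 0.0037, 0.0565]
tcp_rot: [[0.08, -0.994, 0.074], [-0.997, -0.078, 0.022], [-0.016, -0.075, -0.997]]
force: [-4.5, -2.7, 0.2]
opening: 0.228
```

```bash
python3 - <<'E'
from h import *
s=bot.read_state();print(s['position'],s['tcp_rot'],s['force'],s['opening'])
c=cam('wrist','w10')
E
```

```text
[0.4957 0.0037 0.0565] [[ 0.0795 -0.9941  0.0737]
 [-0.9967 -0.0781  0.0215]
 [-0.0156 -0.0752 -0.997 ]] [-4.5434 -2.6679  0.1571] 0.22779091984601954
```

View pics/w10.png

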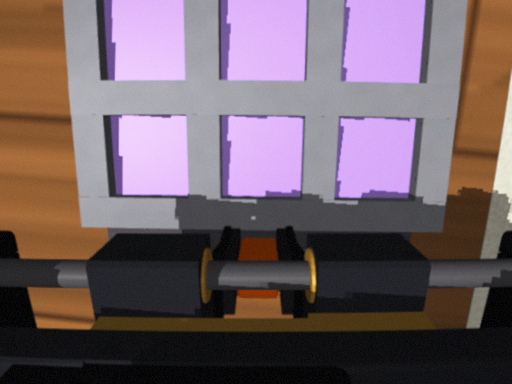

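Emit:
send_rows([
  [[0, -3, 0], 0],
  [[0, -3, 0], 0],
  [[0, -3, 0], 0],
  [[0, 0, 0], 0],
  [[0, 0, 0], 0],
])

```text
time_s: 13.43
position: [0.4958, 0.0046, 0.0558]
tcp_rot: [[0.081, -0.995, 0.053], [-0.997, -0.08, 0.024], [-0.019, -0.054, -0.998]]
force: [-1.7, 0.3, 1.4]
opening: 0.229
```

Emit:
send_rows([
  [[0, 0, 0], 0],
  [[0, 0, 0], 0],
  [[0, 0, 0], 0],
  [[0, 0, 0], 0],
  [[0, 0, 0], 0],
], gripper=0.55)

```text
time_s: 13.85
position: [0.4998, 0.0041, 0.0562]
tcp_rot: [[0.082, -0.995, 0.061], [-0.997, -0.08, 0.022], [-0.017, -0.062, -0.998]]
force: [-0.2, 0.6, 0.1]
opening: 0.436
```

Emit:
send_rows([
  [[0, 0, 0], 0],
  [[0, 0, -15], 0],
  [[0, 0, -25], 0],
  [[0, 0, -30], 0],
  [[0, 3, -30], 0],
])

```text
time_s: 14.27
position: [0.4884, 0.0021, 0.153]
tcp_rot: [[0.081, -0.996, 0.048], [-0.996, -0.08, 0.025], [-0.021, -0.05, -0.999]]
force: [1.4, 1.0, 0.0]
opening: 0.45
```

```bash
python3 - <<'E'
from h import *
s=bot.read_state();print(s['position'],s['tcp_rot'][:,2],s['force'],s['opening'])
plan([(.42,-.06,.32,-60),(.40,-.26,.34,0)],40)
E
```

```text
[0.4884 0.0021 0.153 ] [ 0.0479  0.0253 -0.9985] [1.4027 1.0033 0.0135] 0.4501214816837744
t 14.2667 tcp [ 0.4  -0.26  0.34] endyaw 0.0 rows 14
[[[11,15,-33],-0.088],[[10,16,-33],-0.088],[[9,16,-33],-0.088],[[7,17,-33],-0.088],[[5,18,-33],-0.088]]
[[[18,13,-2],-0.116],[[16,15,-2],-0.116],[[15,17,-2],-0.116],[[13,18,-2],-0.116],[[10,20,-2],-0.116]]
[[[8,21,-2],-0.116],[[6,22,-2],-0.116],[[3,22,-2],-0.116],[[0,22,-2],-0.116],[[0,0,0],0]]
```

Emit:
send_rows([
  [[10, 15, -33], 0],
  [[20, 16, -33], 0],
  [[30, 16, -20], 0],
  [[35, 16, -20], 0],
  [[40, 0, -10], 0],
], gripper=0.35)

```text
time_s: 14.68
position: [0.4293, -0.1355, 0.27]
tcp_rot: [[0.095, -0.994, 0.053], [-0.995, -0.094, 0.026], [-0.021, -0.055, -0.998]]
force: [1.7, -0.5, 0.1]
opening: 0.639
```

Emit:
send_rows([
  [[40, 5, -10], 0],
  [[40, 5, -10], 0],
  [[40, 0, 0], 0],
  [[20, 0, 0], 0],
  [[0, 0, 0], 0],
])

```text
time_s: 15.1
position: [0.4314, -0.2899, 0.2932]
tcp_rot: [[0.089, -0.994, 0.065], [-0.996, -0.088, 0.012], [-0.006, -0.066, -0.998]]
force: [0.1, 0.5, 0.4]
opening: 0.649
```

```bash
python3 - <<'E'
from h import *
c=cam('wrist','w11')
s=bot.read_state();print(s['time_s'],s['position'],s['tcp_rot'][:,2],s['force'],s['opening'])
for r in place_of('wrist','bead0'): print(r['p'],np.round(r['xy'],1),at(c,r['xy'],.016))
E
```

```text
15.15 [ 0.431  -0.288   0.2929] [ 0.0639  0.0135 -0.9979] [0.0554 0.0932 0.0235] 0.6540305999622856
0.93 [212.7 127.9] [ 0.4908 -0.2225  0.016 ]
0.92 [208.6 215.6] [ 0.3704 -0.2239  0.016 ]
0.91 [364.2 132.1] [ 0.5034 -0.423   0.016 ]
0.79 [290.  139.4] [ 0.4848 -0.3258  0.016 ]
0.75 [290.4  70.5] [ 0.5717 -0.3171  0.016 ]
0.74 [276.3 200.4] [ 0.4005 -0.3159  0.016 ]
0.73 [210.8  79.3] [ 0.5521 -0.2162  0.016 ]
```

View pics/w11.png

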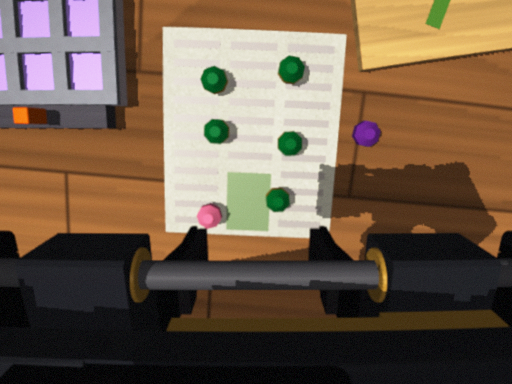

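```bash
cat >> h.py <<'E'
def beads(c,z=.018,lo=(60,120,20),hi=(90,255,255),amin=60):
    hsv=cv2.cvtColor(c['image'],cv2.COLOR_BGR2HSV)
    m=cv2.inRange(hsv,lo,hi); m=cv2.morphologyEx(m,cv2.MORPH_OPEN,np.ones((3,3)))
    n,l,st,ce=cv2.connectedComponentsWithStats(m)
    for i in range(1,n):
        if st[i,4]>=amin: print('green',ce[i].round(1),st[i,4],st[i,2:4],at(c,ce[i],z)[:2])
th=np.radians(4.65);TC=np.array([.5766,.0094]);TR=np.array([[np.cos(th),-np.sin(th)],[np.sin(th),np.cos(th)]])
def tr(x,y): return TC+TR@np.array([x,y])/1000
E
python3 - <<'E'
from h import *
c=cam('wrist');beads(c)
for x in(-32,32):
  for y in (-64,0,64): print(x,y,tr(x,y))
plan([(.405,-.315,.12,-85)],25)
E
```

```text
green [295.7  68. ] 488 [25 25] [ 0.5733 -0.3173]
green [217.6  78.1] 471 [24 25] [ 0.5522 -0.2193]
green [219.8 130. ] 432 [23 23] [ 0.4872 -0.2267]
green [294.  142.5] 424 [23 22] [ 0.4799 -0.3255]
green [281.4 199.5] 385 [22 22] [ 0.4016 -0.3169]
-32 -64 [ 0.5499 -0.057 ]
-32 0 [0.5447 0.0068]
-32 64 [0.5395 0.0706]
32 -64 [ 0.6137 -0.0518]
32 0 [0.6085 0.012 ]
32 64 [0.6033 0.0758]
t 15.25 tcp [ 0.405 -0.315  0.12 ] endyaw -85.0 rows 8
[[[4,4,22],0.001],[[4,4,22],0.001],[[4,3,22],0.001],[[4,3,22],0.001],[[4,3,22],0.001]]
[[[4,3,22],0.001],[[4,3,22],0.001],[[4,3,22],0.001],[[0,0,0],0],[[0,0,0],0]]
```

Emit:
send_rows([
  [[5, 5, 30], 0],
  [[5, 4, 32], 0],
  [[5, 4, 32], 0],
  [[5, 4, 32], 0],
  [[5, 4, 25], 0],
])

```text
time_s: 15.67
position: [0.4253, -0.3009, 0.1423]
tcp_rot: [[0.104, -0.992, 0.072], [-0.995, -0.104, 0.011], [-0.003, -0.073, -0.997]]
force: [-0.2, 0.1, 0.1]
opening: 0.653
```

Emit:
send_rows([
  [[0, 4, 20], 0],
  [[0, 0, 10], 0],
  [[0, 0, 0], 0],
  [[0, 0, 0], 0],
  [[0, 0, 0], 0],
])

```text
time_s: 16.08
position: [0.4199, -0.2874, 0.1056]
tcp_rot: [[0.114, -0.992, 0.059], [-0.993, -0.112, 0.028], [-0.021, -0.062, -0.998]]
force: [-0.6, 0.5, 0.8]
opening: 0.656
```

```bash
python3 - <<'E'
from h import *
c=cam('wrist','w12');beads(c)
s=bot.read_state();print(s['time_s'],s['position'],s['tcp_rot'][:,2],s['force'],s['opening'])
plan([(.4016,-.3169,.027,-85)],15)
E
```

```text
green [185.2  19.5] 1644 [47 44] [ 0.5519 -0.2191]
green [330.6  11. ] 1015 [48 28] [ 0.5681 -0.3184]
green [188.5 114.8] 1538 [44 44] [ 0.4873 -0.2263]
green [322.7 140.5] 1504 [43 42] [ 0.48   -0.3261]
green [293.9 241.1] 1067 [33 38] [ 0.4002 -0.3157]
16.1333 [ 0.42   -0.2875  0.106 ] [ 0.0597  0.0272 -0.9978] [ 0.8331  0.3301 -0.4793] 0.6493807214339643
t 16.1333 tcp [ 0.4016 -0.3169  0.027 ] endyaw -85.0 rows 6
[[[5,4,13],0.004],[[5,4,13],0.004],[[5,4,13],0.004],[[5,4,13],0.004],[[5,4,13],0.004]]
[[[5,4,13],0.004],[[0,0,0],0],[[0,0,0],0],[[0,0,0],0],[[0,0,0],0]]
```

View pics/w12.png

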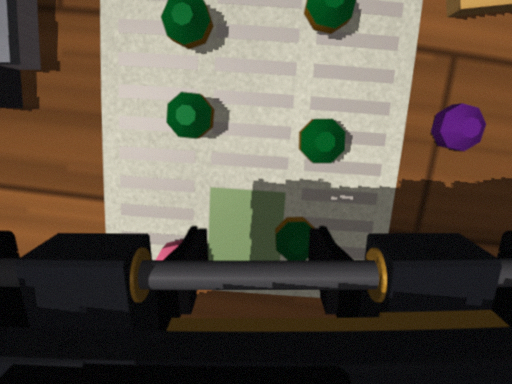

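Emit:
send_rows([
  [[10, 5, 5], 0.005],
  [[12, 6, 5], 0.005],
  [[6, 5, 5], 0.005],
  [[0, 0, 0], 0],
  [[0, 0, 0], 0],
])

```text
time_s: 16.55
position: [0.409, -0.322, 0.0916]
tcp_rot: [[0.098, -0.993, 0.066], [-0.995, -0.097, 0.019], [-0.013, -0.067, -0.998]]
force: [0.0, 0.9, -0.0]
opening: 0.651
```

```bash
python3 - <<'E'
from h import *
s=bot.read_state();print(s['time_s'],s['position'],s['tcp_rot'],s['force'],s['opening'])
plan([(.401,-.3163,.027,-85)],20)
E
```

```text
16.55 [ 0.409  -0.322   0.0916] [[ 0.0983 -0.993   0.0656]
 [-0.9951 -0.0972  0.0194]
 [-0.0129 -0.0672 -0.9977]] [ 0.0049  0.9473 -0.0233] 0.651166660909333
t 16.55 tcp [ 0.401  -0.3163  0.027 ] endyaw -85.0 rows 4
[[[-2,2,16],0.003],[[-2,2,16],0.003],[[-2,2,16],0.003],[[-2,2,16],0.003],[[0,0,0],0]]
```

Emit:
send_rows([
  [[-1, 3, 16], 0],
  [[-2, 3, 17], 0],
  [[-2, 3, 17], 0],
  [[-1, 2, 12], 0],
  [[0, 0, 0], 0],
])

```text
time_s: 16.97
position: [0.402, -0.32, 0.0285]
tcp_rot: [[0.094, -0.993, 0.07], [-0.996, -0.093, 0.014], [-0.007, -0.071, -0.997]]
force: [-0.1, -0.2, 0.2]
opening: 0.654
```

```bash
python3 - <<'E'
s=open('h.py').read()
a=s.index("a=np.radians(yaw+d*i/n); T=");b=s.index("\n",a)
s=s[:a]+"a=-np.radians(acc+d*i/n); T=R@np.array([[np.cos(a),-np.sin(a),0],[np.sin(a),np.cos(a),0],[0,0,1]])"+s[b:]
s=s.replace("    rows=[]\n","    rows=[];acc=0\n",1).replace("p=t;yaw+=d","p=t;yaw+=d;acc+=d")
s=s.replace("print('t',s['time_s'],'tcp',p,","print('t',round(s['time_s'],2),'now',np.array(s['position']),'zaxis',R[:,2],'F',np.array(s['force']),'op',round(s['opening'],3),")
open('h.py','w').write(s)
E
python3 - <<'E'
from h import *
plan([(.401,-.3163,.027,-85)],20)
E
```

```text
t 16.97 now [ 0.402  -0.32    0.0285] zaxis [ 0.07    0.0139 -0.9975] F [-0.0561 -0.1934  0.1933] op 0.654 endyaw -85.0 rows 1
[[[-4,1,1],0.006],[[0,0,0],0],[[0,0,0],0],[[0,0,0],0],[[0,0,0],0]]
```

Emit:
send_rows([
  [[-3, 1, 1], 0],
  [[0, 0, 0], 0],
  [[0, 0, 0], 0],
  [[0, 0, 0], 0],
  [[0, 0, 0], 0],
], gripper=1)

```text
time_s: 17.38
position: [0.4013, -0.318, 0.0292]
tcp_rot: [[0.093, -0.993, 0.072], [-0.996, -0.092, 0.012], [-0.005, -0.072, -0.997]]
force: [0.4, 0.5, -0.4]
opening: 0.385
```

Emit:
send_rows([
  [[0, 0, 0], 0],
  [[0, 0, 0], 0],
  [[0, 0, -15], 0],
  [[0, 0, -25], 0],
  [[0, 0, -30], 0],
])

```text
time_s: 17.8
position: [0.3949, -0.3168, 0.0975]
tcp_rot: [[0.093, -0.993, 0.066], [-0.996, -0.092, 0.019], [-0.013, -0.068, -0.998]]
force: [-0.1, -0.3, -0.3]
opening: 0.383
```

```bash
python3 - <<'E'
from h import *
t=tr(-32,-64)
plan([(.43,-.2,.13,-85.3),(*t,.11,-85.3)],35)
E
```

```text
t 17.8 now [ 0.3949 -0.3168  0.0975] zaxis [ 0.0662  0.0191 -0.9976] F [-0.1001 -0.3199 -0.2507] op 0.383 endyaw -85.3 rows 10
[[[-28,-12,-7],0.003],[[-28,-12,-7],0.003],[[-28,-12,-7],0.003],[[-28,-12,-7],0.003],[[-22,-22,5],-0]]
[[[-22,-22,5],-0],[[-22,-22,5],-0],[[-22,-22,5],-0],[[-22,-22,5],-0],[[-22,-22,5],-0]]
```

Emit:
send_rows([
  [[-28, -13, -7], 0],
  [[-28, -13, -7], 0],
  [[-28, -12, -7], 0],
  [[-28, -12, -5], 0],
  [[-24, -22, 3], 0],
])

```text
time_s: 18.22
position: [0.4555, -0.181, 0.1348]
tcp_rot: [[0.08, -0.994, 0.079], [-0.997, -0.08, 0.003], [0.004, -0.079, -0.997]]
force: [0.9, -0.6, -0.6]
opening: 0.386
```

Emit:
send_rows([
  [[-24, -22, 2], 0],
  [[-24, -22, 2], 0],
  [[-22, -22, 2], 0],
  [[-18, -18, 2], 0],
  [[-8, -8, 0], 0],
])

```text
time_s: 18.63
position: [0.5443, -0.0689, 0.1364]
tcp_rot: [[0.083, -0.993, 0.083], [-0.997, -0.083, 0.002], [0.005, -0.083, -0.997]]
force: [-1.1, -1.3, 1.1]
opening: 0.385
```

```bash
python3 - <<'E'
from h import *
t=tr(-32,-64)
c=cam('wrist','w13')
plan([(*t,.057,-85.3)],18);print(t)
E
```

```text
t 18.68 now [ 0.5453 -0.0683  0.1366] zaxis [ 0.0846  0.0019 -0.9964] F [1.1715 1.1539 0.5589] op 0.387 endyaw -85.3 rows 5
[[[-2,0,16],0],[[-2,0,16],0],[[-2,0,16],0],[[-2,0,16],0],[[-2,0,16],0]]
[ 0.5499 -0.057 ]
```

View pics/w13.png

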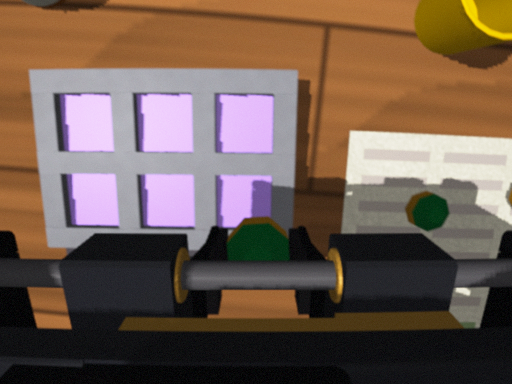

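Emit:
send_rows([
  [[-4, 0, 14], 0],
  [[-4, 0, 16], 0],
  [[-3, 1, 16], 0],
  [[-1, 1, 14], 0],
  [[0, 0, 6], 0],
])

```text
time_s: 19.1
position: [0.5507, -0.0551, 0.0717]
tcp_rot: [[0.089, -0.992, 0.092], [-0.996, -0.089, -0.001], [0.009, -0.092, -0.996]]
force: [-0.1, -0.5, -0.8]
opening: 0.385
```

```bash
python3 - <<'E'
from h import *
t=tr(-32,-64)
plan([(*t,.056,-85.3)],18)
c=cam('wrist','w14')
E
```

```text
t 19.1 now [ 0.5507 -0.0551  0.0717] zaxis [ 0.0924 -0.001  -0.9957] F [-0.1226 -0.4992 -0.8234] op 0.385 endyaw -85.3 rows 1
[[[2,2,16],0.007],[[0,0,0],0],[[0,0,0],0],[[0,0,0],0],[[0,0,0],0]]
```

View pics/w14.png

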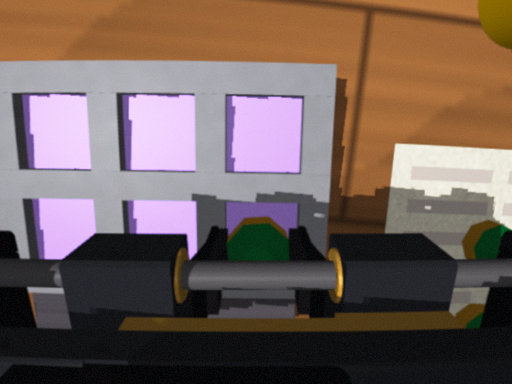

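Aligned with the front right well; lower 15 mm and release.

Emit:
send_rows([
  [[1, 1, 8], 0],
  [[1, 1, 8], 0],
  [[0, 0, 0], 0],
  [[0, 0, 0], 0],
  [[0, 0, 0], 0],
])

```text
time_s: 19.57
position: [0.5505, -0.0593, 0.0549]
tcp_rot: [[0.087, -0.992, 0.093], [-0.996, -0.087, -0.002], [0.01, -0.093, -0.996]]
force: [-0.1, 0.1, 0.1]
opening: 0.38
```

Emit:
send_rows([
  [[0, 0, 0], 0],
  [[0, 0, 0], 0],
  [[0, 0, 0], 0],
  [[0, 0, 0], 0],
  [[0, 0, 0], 0],
], gripper=0.53)

```text
time_s: 19.98
position: [0.5518, -0.06, 0.0568]
tcp_rot: [[0.086, -0.992, 0.097], [-0.996, -0.087, -0.003], [0.011, -0.096, -0.995]]
force: [-1.2, -0.5, 0.3]
opening: 0.467
```

Emit:
send_rows([
  [[0, 0, 0], 0],
  [[0, 0, -15], 0],
  [[0, 0, -25], 0],
  [[0, 3, -30], 0],
  [[20, 8, -20], 0],
])

```text
time_s: 20.4
position: [0.5311, -0.0774, 0.1437]
tcp_rot: [[0.09, -0.992, 0.086], [-0.996, -0.09, 0.002], [0.006, -0.086, -0.996]]
force: [1.2, -0.5, -0.3]
opening: 0.467
```

```bash
python3 - <<'E'
from h import *
c=cam('wrist','w15');beads(c)
plan([(.47,-.23,.14,-85),(.4873,-.2263,.10,-85)],30)
E
```

```text
green [239.7 184.9] 1071 [36 37] [ 0.5477 -0.06  ]
green [422.9 198.6] 767 [31 34] [ 0.55   -0.2255]
t 20.45 now [ 0.5323 -0.0824  0.1467] zaxis [ 0.0915 -0.0031 -0.9958] F [-0.6623 -1.6062  2.0864] op 0.468 endyaw -85.0 rows 8
[[[24,13,0],0],[[24,13,0],0],[[24,13,0],0],[[24,13,0],0],[[24,13,0],0]]
[[[24,13,0],0],[[-1,-7,21],-0],[[-1,-7,21],-0],[[0,0,0],0],[[0,0,0],0]]
```

View pics/w15.png

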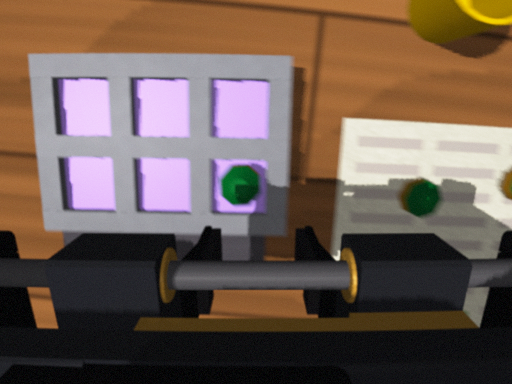

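Emit:
send_rows([
  [[26, 8, 0], 0],
  [[30, 13, 0], 0],
  [[30, 10, 2], 0],
  [[30, 8, 2], 0],
  [[22, 3, 8], 0],
], gripper=0.35)

```text
time_s: 20.87
position: [0.5052, -0.2258, 0.137]
tcp_rot: [[0.095, -0.99, 0.101], [-0.995, -0.096, -0.007], [0.016, -0.1, -0.995]]
force: [0.7, -0.2, -0.2]
opening: 0.642
```

Emit:
send_rows([
  [[8, 0, 15], 0],
  [[0, 0, 20], 0],
  [[0, 0, 5], 0],
  [[0, 0, 0], 0],
  [[0, 0, 0], 0],
])

```text
time_s: 21.28
position: [0.5103, -0.242, 0.095]
tcp_rot: [[0.086, -0.991, 0.103], [-0.996, -0.087, -0.011], [0.02, -0.102, -0.995]]
force: [0.1, -0.6, -0.4]
opening: 0.653
```

```bash
python3 - <<'E'
from h import *
c=cam('wrist','w16');beads(c)
plan([(.4873,-.2263,.028,-85)],18)
E
```

```text
green [369.8 145.1] 1552 [45 45] [ 0.5727 -0.3186]
green [  1.2 146.9] 76 [ 5 24] [ 0.5499 -0.0525]
green [230.9 162.8] 1572 [46 46] [ 0.5515 -0.22  ]
green [234.2 247.3] 1049 [42 29] [ 0.4885 -0.2269]
green [358.1 255.5] 118 [14 10] [ 0.4891 -0.3218]
t 21.33 now [ 0.5104 -0.2419  0.0953] zaxis [ 0.1037 -0.0112 -0.9945] F [0.049  0.4721 0.3405] op 0.647 endyaw -85.0 rows 5
[[[-4,6,13],-0],[[-4,6,13],-0],[[-4,6,13],-0],[[-4,6,13],-0],[[-4,6,13],-0]]
```

Emit:
send_rows([
  [[-8, 13, 6], 0],
  [[-8, 11, 10], 0],
  [[-4, 7, 16], 0],
  [[0, 2, 14], 0],
  [[0, 0, 8], 0],
])

```text
time_s: 21.75
position: [0.4853, -0.2247, 0.043]
tcp_rot: [[0.091, -0.989, 0.115], [-0.995, -0.094, -0.019], [0.03, -0.113, -0.993]]
force: [0.3, -0.5, 0.1]
opening: 0.653
```

```bash
python3 - <<'E'
from h import *
plan([(.487,-.2265,.029,-85)],18)
E
```

```text
t 21.75 now [ 0.4853 -0.2247  0.043 ] zaxis [ 0.1151 -0.0192 -0.9932] F [ 0.266  -0.4689  0.0741] op 0.653 endyaw -85.0 rows 1
[[[2,0,14],0.004],[[0,0,0],0],[[0,0,0],0],[[0,0,0],0],[[0,0,0],0]]
```

Emit:
send_rows([
  [[1, 0, 7], 0],
  [[1, 0, 7], 0],
  [[0, 0, 0], 0],
  [[0, 0, 0], 0],
  [[0, 0, 0], 0],
])

```text
time_s: 22.17
position: [0.4896, -0.2269, 0.0293]
tcp_rot: [[0.093, -0.989, 0.118], [-0.995, -0.096, -0.021], [0.032, -0.115, -0.993]]
force: [-0.4, 0.3, -0.1]
opening: 0.647
```

Emit:
send_rows([
  [[0, 0, 0], 0],
  [[0, 0, 0], 0],
  [[0, 0, 0], 0],
  [[0, 0, 0], 0],
  [[0, 0, 0], 0],
], gripper=1)

```text
time_s: 22.58
position: [0.4908, -0.2279, 0.0311]
tcp_rot: [[0.093, -0.988, 0.121], [-0.995, -0.097, -0.023], [0.035, -0.118, -0.992]]
force: [-0.2, 0.1, -0.1]
opening: 0.381
```

Emit:
send_rows([
  [[0, 0, 0], 0],
  [[0, 0, 0], 0],
  [[0, 0, -40], 0],
  [[0, 0, -40], 0],
  [[0, 0, -40], 0],
])

```text
time_s: 23.0
position: [0.4709, -0.2213, 0.1393]
tcp_rot: [[0.093, -0.991, 0.096], [-0.996, -0.094, -0.003], [0.012, -0.095, -0.995]]
force: [1.6, -0.7, 0.4]
opening: 0.384
```

Emit:
send_rows([
  [[0, 0, -40], 0],
  [[0, 0, -40], 0],
  [[0, 0, 0], 0],
  [[0, 0, 0], 0],
  [[0, 0, 0], 0],
])

```text
time_s: 23.42
position: [0.4644, -0.2227, 0.23]
tcp_rot: [[0.093, -0.99, 0.106], [-0.995, -0.095, -0.013], [0.023, -0.105, -0.994]]
force: [0.6, 0.2, -0.1]
opening: 0.386
```

Emit:
send_rows([
  [[-5, 0, 0], 0],
  [[-5, 0, 0], 0],
  [[-5, 0, 0], 0],
  [[-5, 0, 0], 0],
  [[-5, 0, 0], 0],
])

```text
time_s: 23.83
position: [0.4593, -0.194, 0.2235]
tcp_rot: [[0.092, -0.991, 0.097], [-0.996, -0.093, -0.005], [0.014, -0.096, -0.995]]
force: [0.3, -0.2, 0.3]
opening: 0.385
```

```bash
python3 - <<'E'
from h import *
t=tr(-32,64);print(t)
plan([(*t,.13,-85.3)],38)
E
```

```text
[0.5395 0.0706]
t 23.83 now [ 0.4593 -0.194   0.2235] zaxis [ 0.0966 -0.005  -0.9953] F [ 0.2769 -0.1849  0.2549] op 0.385 endyaw -85.3 rows 8
[[[-32,-12,12],0.001],[[-32,-12,12],0.001],[[-32,-12,12],0.001],[[-32,-12,12],0.001],[[-32,-12,12],0.001]]
[[[-32,-12,12],0.001],[[-32,-12,12],0.001],[[-32,-12,12],0.001],[[0,0,0],0],[[0,0,0],0]]
```

Emit:
send_rows([
  [[-30, -12, 12], 0],
  [[-33, -12, 12], 0],
  [[-33, -12, 12], 0],
  [[-33, -12, 12], 0],
  [[-33, -12, 12], 0],
])

```text
time_s: 24.25
position: [0.5123, -0.0267, 0.1646]
tcp_rot: [[0.08, -0.992, 0.099], [-0.997, -0.082, -0.01], [0.018, -0.098, -0.995]]
force: [0.7, 0.3, -0.3]
opening: 0.384
```

Emit:
send_rows([
  [[-33, -12, 12], 0],
  [[-30, -12, 12], 0],
  [[-22, -10, 10], 0],
  [[-10, -4, 0], 0],
  [[0, 0, 0], 0],
])

```text
time_s: 24.67
position: [0.5435, 0.0853, 0.1256]
tcp_rot: [[0.09, -0.992, 0.09], [-0.996, -0.091, -0.006], [0.015, -0.089, -0.996]]
force: [0.1, -0.7, -0.7]
opening: 0.383
```

```bash
python3 - <<'E'
from h import *
t=tr(-32,64)
plan([(*t,.072,-85.3)],18)
E
```

```text
t 24.67 now [0.5435 0.0853 0.1256] zaxis [ 0.0903 -0.0065 -0.9959] F [ 0.0576 -0.7403 -0.7258] op 0.383 endyaw -85.3 rows 4
[[[3,3,13],0.002],[[3,3,13],0.002],[[3,3,13],0.002],[[3,2,13],0.002],[[0,0,0],0]]
```

Emit:
send_rows([
  [[4, 3, 12], 0],
  [[5, 3, 13], 0],
  [[4, 3, 13], 0],
  [[2, 2, 13], 0],
  [[0, 0, 4], 0],
])

```text
time_s: 25.08
position: [0.5376, 0.0697, 0.068]
tcp_rot: [[0.095, -0.991, 0.09], [-0.995, -0.096, -0.007], [0.015, -0.089, -0.996]]
force: [0.7, 0.6, 0.1]
opening: 0.38
```

```bash
python3 - <<'E'
from h import *
t=tr(-32,64)
plan([(*t,.056,-85.3)],18)
c=cam('wrist','w17')
E
```

```text
t 25.08 now [0.5376 0.0697 0.068 ] zaxis [ 0.0903 -0.0066 -0.9959] F [0.7196 0.5763 0.0909] op 0.38 endyaw -85.3 rows 1
[[[-1,-1,12],0.014],[[0,0,0],0],[[0,0,0],0],[[0,0,0],0],[[0,0,0],0]]
```

View pics/w17.png

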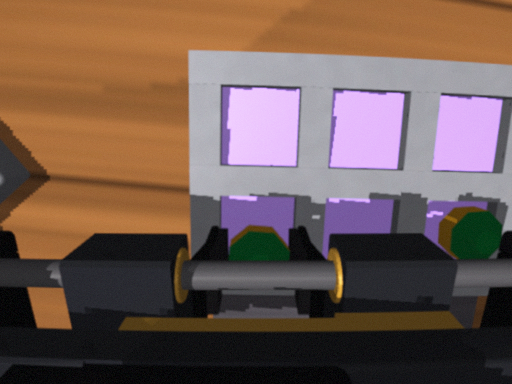

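Emit:
send_rows([
  [[-1, -1, 7], 0],
  [[0, 0, 5], 0],
  [[0, 0, 0], 0],
  [[0, 0, 0], 0],
  [[0, 0, 0], 0],
])

```text
time_s: 25.55
position: [0.5409, 0.0699, 0.0564]
tcp_rot: [[0.094, -0.991, 0.092], [-0.995, -0.095, -0.007], [0.016, -0.091, -0.996]]
force: [0.1, 0.9, 0.1]
opening: 0.38
```

Emit:
send_rows([
  [[0, 0, 0], 0],
  [[0, 0, 0], 0],
  [[0, 0, 0], 0],
  [[0, 0, 0], 0],
  [[0, 0, 0], 0],
], gripper=0.53)

```text
time_s: 25.97
position: [0.542, 0.0702, 0.0581]
tcp_rot: [[0.095, -0.991, 0.096], [-0.995, -0.096, -0.007], [0.016, -0.095, -0.995]]
force: [0.3, -0.4, 0.9]
opening: 0.468
```

Emit:
send_rows([
  [[0, 0, 0], 0],
  [[0, 0, -15], 0],
  [[0, 0, -30], 0],
  [[0, 3, -35], 0],
  [[20, 8, -20], 0],
])

```text
time_s: 26.38
position: [0.521, 0.0517, 0.1552]
tcp_rot: [[0.097, -0.992, 0.085], [-0.995, -0.098, -0.005], [0.014, -0.084, -0.996]]
force: [1.5, -0.9, 0.6]
opening: 0.469
```

```bash
python3 - <<'E'
from h import *
c=cam('wrist','w18');beads(c)
plan([(.54,-.22,.15,-85)],40)
E
```

```text
green [394.2 185.5] 905 [32 34] [ 0.5486 -0.0745]
green [238.8 189.6] 993 [35 36] [0.5311 0.0691]
t 26.43 now [0.5211 0.0478 0.1576] zaxis [ 0.088  -0.0084 -0.9961] F [-1.1007 -2.1565  0.2656] op 0.47 endyaw -85.0 rows 7
[[[38,1,2],0.001],[[38,1,2],0.001],[[38,1,2],0.001],[[38,1,2],0.001],[[38,1,2],0.001]]
[[[38,1,2],0.001],[[38,1,2],0.001],[[0,0,0],0],[[0,0,0],0],[[0,0,0],0]]
```

View pics/w18.png

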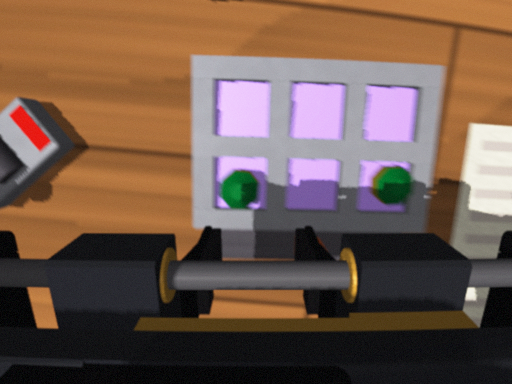

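Emit:
send_rows([
  [[38, 2, 3], 0],
  [[40, 2, 3], 0],
  [[40, 2, 3], 0],
  [[40, 1, 3], 0],
  [[40, 1, 3], 0],
], gripper=0.35)

```text
time_s: 26.85
position: [0.5343, -0.1492, 0.1487]
tcp_rot: [[0.109, -0.99, 0.095], [-0.994, -0.11, -0.007], [0.017, -0.093, -0.995]]
force: [0.0, -0.6, 0.3]
opening: 0.643
```

Emit:
send_rows([
  [[38, 0, 10], 0],
  [[22, 0, 15], 0],
  [[8, 0, 15], 0],
  [[0, 0, 5], 0],
  [[0, 0, 0], 0],
])

```text
time_s: 27.27
position: [0.5479, -0.2324, 0.1028]
tcp_rot: [[0.096, -0.99, 0.101], [-0.995, -0.098, -0.014], [0.024, -0.099, -0.995]]
force: [-0.4, 0.6, 1.0]
opening: 0.649
```

```bash
python3 - <<'E'
from h import *
c=cam('wrist','w19');beads(c)
plan([(.5519,-.2195,.029,-85)],18)
E
```

```text
green [ 11.5 198.7] 1022 [28 45] [ 0.5458 -0.044 ]
green [371.1 197.1] 1318 [41 41] [ 0.5721 -0.3188]
green [240.4 213. ] 1317 [43 41] [ 0.5507 -0.2201]
t 27.32 now [ 0.5479 -0.2319  0.1032] zaxis [ 0.1012 -0.0142 -0.9948] F [-0.245  -0.431  -0.5894] op 0.648 endyaw -85.0 rows 5
[[[-3,0,15],0.002],[[-3,0,15],0.002],[[-3,0,15],0.002],[[-3,0,15],0.002],[[-3,0,15],0.002]]
```

Emit:
send_rows([
  [[-5, 0, 12], 0],
  [[-5, 1, 16], 0],
  [[-3, 1, 16], 0],
  [[0, 1, 14], 0],
  [[0, 0, 8], 0],
])

```text
time_s: 27.73
position: [0.5522, -0.2139, 0.0403]
tcp_rot: [[0.103, -0.989, 0.106], [-0.994, -0.106, -0.016], [0.027, -0.104, -0.994]]
force: [0.3, 0.1, -0.6]
opening: 0.65
```

```bash
python3 - <<'E'
from h import *
plan([(.5513,-.2195,.029,-85)],18)
E
```

```text
t 27.73 now [ 0.5522 -0.2139  0.0403] zaxis [ 0.1062 -0.0158 -0.9942] F [ 0.3318  0.1257 -0.5886] op 0.65 endyaw -85.0 rows 1
[[[5,3,11],0.016],[[0,0,0],0],[[0,0,0],0],[[0,0,0],0],[[0,0,0],0]]
```

Emit:
send_rows([
  [[3, 2, 6], 0.01],
  [[3, 1, 5], 0.0],
  [[0, 0, 0], 0],
  [[0, 0, 0], 0],
  [[0, 0, 0], 0],
])

```text
time_s: 28.15
position: [0.5513, -0.2174, 0.0295]
tcp_rot: [[0.097, -0.99, 0.106], [-0.995, -0.099, -0.015], [0.025, -0.104, -0.994]]
force: [-0.3, -0.5, -0.2]
opening: 0.65
```

Emit:
send_rows([
  [[0, 0, 0], 0],
  [[0, 0, 0], 0],
  [[0, 0, 0], 0],
  [[0, 0, 0], 0],
  [[0, 0, 0], 0],
], gripper=1)

```text
time_s: 28.57
position: [0.5524, -0.2187, 0.0318]
tcp_rot: [[0.096, -0.989, 0.109], [-0.995, -0.099, -0.017], [0.028, -0.107, -0.994]]
force: [-0.6, -0.5, -0.3]
opening: 0.385
```

Emit:
send_rows([
  [[0, 0, 0], 0],
  [[0, 0, 0], 0],
  [[0, 0, -30], 0],
  [[0, 0, -40], 0],
  [[0, 0, -40], 0],
])

```text
time_s: 28.98
position: [0.5354, -0.2139, 0.1341]
tcp_rot: [[0.096, -0.991, 0.091], [-0.995, -0.097, -0.005], [0.014, -0.09, -0.996]]
force: [0.7, -0.6, 0.8]
opening: 0.382
```

```bash
python3 - <<'E'
from h import *
t=tr(32,-64);print(t)
plan([(*t,.13,-85.3)],38)
E
```

```text
[ 0.6137 -0.0518]
t 28.98 now [ 0.5354 -0.2139  0.1341] zaxis [ 0.0912 -0.005  -0.9958] F [ 0.6553 -0.5921  0.8476] op 0.382 endyaw -85.3 rows 5
[[[-31,-19,2],0.003],[[-31,-18,2],0.003],[[-31,-18,2],0.003],[[-31,-18,2],0.003],[[-31,-18,2],0.003]]
```

Emit:
send_rows([
  [[-28, -20, 2], 0],
  [[-31, -20, 2], 0],
  [[-31, -19, 2], 0],
  [[-30, -18, 2], 0],
  [[-24, -14, 2], 0],
])

```text
time_s: 29.4
position: [0.6198, -0.0675, 0.142]
tcp_rot: [[0.081, -0.991, 0.111], [-0.996, -0.084, -0.018], [0.028, -0.109, -0.994]]
force: [1.1, 0.1, 0.4]
opening: 0.384
```

Emit:
send_rows([
  [[-6, -2, 2], 0],
  [[0, 0, 10], 0],
  [[0, 0, 15], 0],
  [[0, 0, 15], 0],
  [[0, 0, 0], 0],
])

```text
time_s: 29.82
position: [0.6272, -0.057, 0.0981]
tcp_rot: [[0.09, -0.99, 0.112], [-0.996, -0.093, -0.018], [0.028, -0.11, -0.994]]
force: [-0.7, 0.3, -0.7]
opening: 0.382
```

```bash
python3 - <<'E'
from h import *
t=tr(32,-64)
plan([(*t,.070,-85.3)],18)
c=cam('wrist','w20')
E
```

```text
t 29.82 now [ 0.6272 -0.057   0.0981] zaxis [ 0.1123 -0.0178 -0.9935] F [-0.6623  0.2649 -0.6949] op 0.382 endyaw -85.3 rows 2
[[[-4,8,13],0.004],[[-4,8,13],0.004],[[0,0,0],0],[[0,0,0],0],[[0,0,0],0]]
```

View pics/w20.png

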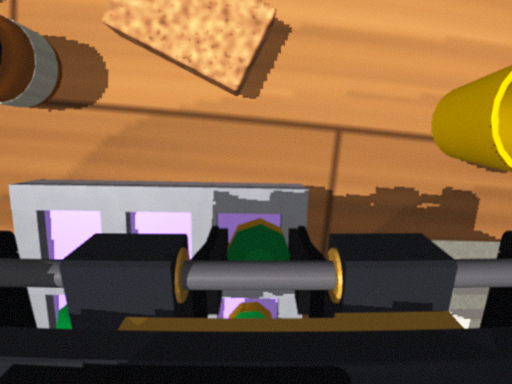

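Emit:
send_rows([
  [[-3, 6, 8], 0],
  [[-3, 6, 12], 0],
  [[0, 4, 10], 0],
  [[0, 0, 0], 0],
  [[0, 0, 0], 0],
])

```text
time_s: 30.28
position: [0.6138, -0.0591, 0.0678]
tcp_rot: [[0.083, -0.99, 0.115], [-0.996, -0.086, -0.02], [0.03, -0.113, -0.993]]
force: [-0.2, 0.3, 0.4]
opening: 0.384
```

```bash
python3 - <<'E'
from h import *
t=tr(32,-64)
plan([(*t,.056,-85.3)],18)
E
```

```text
t 30.28 now [ 0.6138 -0.0591  0.0678] zaxis [ 0.1147 -0.0203 -0.9932] F [-0.1556  0.3321  0.3827] op 0.384 endyaw -85.3 rows 1
[[[-8,1,12],0.002],[[0,0,0],0],[[0,0,0],0],[[0,0,0],0],[[0,0,0],0]]
```

Emit:
send_rows([
  [[-5, 1, 4], 0],
  [[-4, 1, 5], 0],
  [[0, 0, 3], 0],
  [[0, 0, 0], 0],
  [[0, 0, 0], 0],
])

```text
time_s: 30.7
position: [0.6144, -0.0516, 0.0571]
tcp_rot: [[0.081, -0.989, 0.12], [-0.996, -0.085, -0.022], [0.032, -0.118, -0.993]]
force: [0.1, -0.2, -0.4]
opening: 0.382
```

Emit:
send_rows([
  [[0, 0, 0], 0],
  [[0, 0, 0], 0],
  [[0, 0, 0], 0],
  [[0, 0, 0], 0],
  [[0, 0, 0], 0],
], gripper=0.53)

```text
time_s: 31.12
position: [0.6154, -0.0515, 0.058]
tcp_rot: [[0.082, -0.989, 0.122], [-0.996, -0.085, -0.023], [0.033, -0.12, -0.992]]
force: [-0.0, 1.2, 0.3]
opening: 0.464
```

Emit:
send_rows([
  [[0, 0, 0], 0],
  [[0, 0, -15], 0],
  [[0, 0, -30], 0],
  [[0, 6, -35], 0],
  [[20, 12, -20], 0],
])

```text
time_s: 31.53
position: [0.5849, -0.068, 0.1531]
tcp_rot: [[0.085, -0.99, 0.111], [-0.996, -0.088, -0.018], [0.028, -0.109, -0.994]]
force: [1.2, -0.1, 0.9]
opening: 0.47
```

```bash
python3 - <<'E'
from h import *
c=cam('wrist','w21');beads(c)
plan([(.56,-.3185,.15,-85)],40)
E
```

```text
green [240.7 177.4] 1002 [38 36] [ 0.6103 -0.0533]
green [104.3 229.9] 184 [27  8] [0.5512 0.0699]
green [243.7 248.3] 753 [34 26] [ 0.5436 -0.0612]
t 31.58 now [ 0.5845 -0.073   0.1559] zaxis [ 0.1143 -0.0228 -0.9932] F [-1.3905 -2.638   1.3289] op 0.471 endyaw -85.0 rows 7
[[[35,7,1],-0.001],[[35,7,1],-0.001],[[35,7,1],-0.001],[[35,7,1],-0.001],[[35,7,1],-0.001]]
[[[35,7,1],-0.001],[[35,7,1],-0.001],[[0,0,0],0],[[0,0,0],0],[[0,0,0],0]]
```

View pics/w21.png

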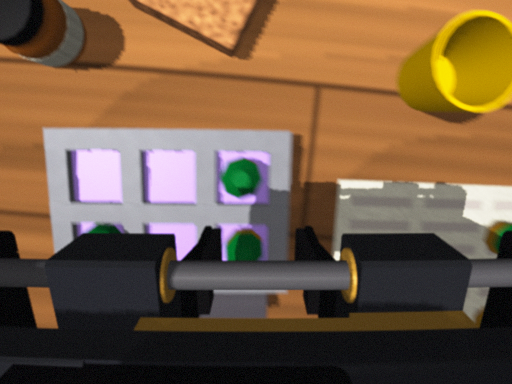

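Emit:
send_rows([
  [[36, 7, 1], 0],
  [[40, 7, 2], 0],
  [[40, 7, 2], 0],
  [[40, 6, 2], 0],
  [[40, 3, 2], 0],
], gripper=0.35)

```text
time_s: 32.0
position: [0.5722, -0.2701, 0.1545]
tcp_rot: [[0.095, -0.988, 0.119], [-0.995, -0.098, -0.022], [0.033, -0.117, -0.993]]
force: [0.9, -0.2, -0.4]
opening: 0.639
```

Emit:
send_rows([
  [[35, 2, 10], 0],
  [[20, 0, 15], 0],
  [[8, 0, 15], 0],
  [[0, 0, 5], 0],
  [[0, 0, 0], 0],
])

```text
time_s: 32.42
position: [0.5813, -0.3512, 0.1111]
tcp_rot: [[0.081, -0.989, 0.126], [-0.996, -0.086, -0.032], [0.042, -0.123, -0.992]]
force: [-0.0, -0.1, -0.4]
opening: 0.647
```

```bash
python3 - <<'E'
from h import *
c=cam('wrist','w22');beads(c)
plan([(.5725,-.3187,.029,-85)],18)
E
```

```text
green [211.6 225.1] 1006 [40 39] [ 0.5734 -0.3184]
t 32.47 now [ 0.5813 -0.3508  0.1114] zaxis [ 0.1259 -0.0321 -0.9915] F [ 0.0081  0.2456 -0.2161] op 0.648 endyaw -85.0 rows 5
[[[-7,3,16],-0.001],[[-7,3,16],-0.001],[[-7,3,16],-0.001],[[-7,3,16],-0.001],[[-7,3,16],-0.001]]
```

View pics/w22.png

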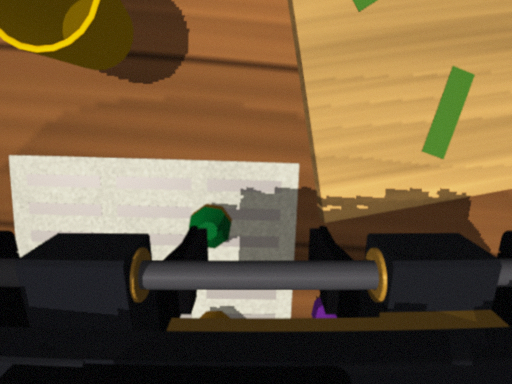

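Emit:
send_rows([
  [[-12, 5, 0], 0],
  [[-14, 4, 5], 0],
  [[-7, 3, 8], 0],
  [[0, 1, 8], 0],
  [[0, 0, 0], 0],
])

```text
time_s: 32.88
position: [0.5689, -0.3131, 0.0903]
tcp_rot: [[0.087, -0.988, 0.128], [-0.995, -0.092, -0.032], [0.043, -0.124, -0.991]]
force: [0.1, 0.5, 0.2]
opening: 0.648
```

```bash
python3 - <<'E'
from h import *
plan([(.573,-.3185,.029,-85)],18)
E
```

```text
t 32.88 now [ 0.5689 -0.3131  0.0903] zaxis [ 0.1276 -0.0318 -0.9913] F [0.0944 0.5126 0.1831] op 0.648 endyaw -85.0 rows 4
[[[1,1,15],0],[[1,1,15],0],[[1,1,15],0],[[1,1,15],0],[[0,0,0],0]]
```

Emit:
send_rows([
  [[1, 1, 15], 0],
  [[1, 1, 16], 0],
  [[1, 1, 16], 0],
  [[0, 1, 12], 0],
  [[0, 0, 0], 0],
])

```text
time_s: 33.3
position: [0.5773, -0.3177, 0.0341]
tcp_rot: [[0.092, -0.987, 0.135], [-0.995, -0.098, -0.036], [0.049, -0.13, -0.99]]
force: [0.2, -0.1, 0.3]
opening: 0.647
```

```bash
python3 - <<'E'
from h import *
plan([(.573,-.3185,.029,-85)],18)
E
```

```text
t 33.3 now [ 0.5773 -0.3177  0.0341] zaxis [ 0.1345 -0.0365 -0.9902] F [ 0.193  -0.1191  0.3212] op 0.647 endyaw -85.0 rows 1
[[[0,5,5],0.005],[[0,0,0],0],[[0,0,0],0],[[0,0,0],0],[[0,0,0],0]]
```

Emit:
send_rows([
  [[0, 5, 4], 0],
  [[0, 2, 2], 0],
  [[0, 0, 0], 0],
  [[0, 0, 0], 0],
  [[0, 0, 0], 0],
], gripper=1)

```text
time_s: 33.72
position: [0.5717, -0.3192, 0.0288]
tcp_rot: [[0.093, -0.986, 0.137], [-0.994, -0.099, -0.038], [0.051, -0.132, -0.99]]
force: [0.6, 0.0, 0.4]
opening: 0.383
```

Emit:
send_rows([
  [[0, 0, 0], 0],
  [[0, 0, 0], 0],
  [[0, 0, 0], 0],
  [[0, 0, 0], 0],
  [[0, 0, -15], 0],
])

```text
time_s: 34.13
position: [0.5692, -0.3184, 0.0433]
tcp_rot: [[0.093, -0.986, 0.136], [-0.994, -0.099, -0.037], [0.05, -0.131, -0.99]]
force: [-0.3, -0.2, -0.9]
opening: 0.386
```

Emit:
send_rows([
  [[0, 0, -30], 0],
  [[0, 0, -35], 0],
  [[-10, 0, -25], 0],
  [[-25, 0, -10], 0],
  [[-35, 0, 0], 0],
])

```text
time_s: 34.55
position: [0.5518, -0.2518, 0.145]
tcp_rot: [[0.085, -0.986, 0.144], [-0.995, -0.092, -0.046], [0.058, -0.139, -0.989]]
force: [0.7, 0.2, -0.8]
opening: 0.388
```

```bash
python3 - <<'E'
from h import *
t=tr(32,64);print(t)
plan([(.595,.07,.13,-85.3)],40)
E
```

```text
[0.6033 0.0758]
t 34.55 now [ 0.5518 -0.2518  0.145 ] zaxis [ 0.1437 -0.0458 -0.9886] F [ 0.6797  0.2114 -0.8389] op 0.388 endyaw -85.3 rows 9
[[[-35,-8,1],0],[[-35,-8,1],0],[[-35,-8,1],0],[[-35,-8,1],0],[[-35,-8,1],0]]
[[[-35,-8,1],0],[[-35,-8,1],0],[[-35,-8,1],0],[[-35,-8,1],0],[[0,0,0],0]]
```

Emit:
send_rows([
  [[-38, -8, 2], 0],
  [[-40, -8, 2], 0],
  [[-40, -8, 2], 0],
  [[-40, -8, 2], 0],
  [[-40, -8, 2], 0],
])

```text
time_s: 34.97
position: [0.5773, -0.0492, 0.1331]
tcp_rot: [[0.074, -0.986, 0.152], [-0.995, -0.083, -0.052], [0.064, -0.148, -0.987]]
force: [0.8, -1.4, 0.2]
opening: 0.384
```

Emit:
send_rows([
  [[-40, -8, 2], 0],
  [[-38, -8, 4], 0],
  [[-24, -6, 6], 0],
  [[-8, 0, 6], 0],
  [[0, 0, 0], 0],
])

```text
time_s: 35.38
position: [0.5932, 0.0743, 0.1116]
tcp_rot: [[0.084, -0.984, 0.155], [-0.994, -0.093, -0.049], [0.063, -0.15, -0.987]]
force: [0.3, -0.5, 0.2]
opening: 0.385
```

```bash
python3 - <<'E'
from h import *
t=tr(32,64)
plan([(*t,.07,-85.3)],18)
c=cam('wrist','w23')
E
```

```text
t 35.38 now [0.5932 0.0743 0.1116] zaxis [ 0.1549 -0.0492 -0.9867] F [ 0.2646 -0.537   0.1621] op 0.385 endyaw -85.3 rows 3
[[[-1,-1,14],0.001],[[-1,-1,14],0.001],[[-1,-1,14],0.001],[[0,0,0],0],[[0,0,0],0]]
```

View pics/w23.png

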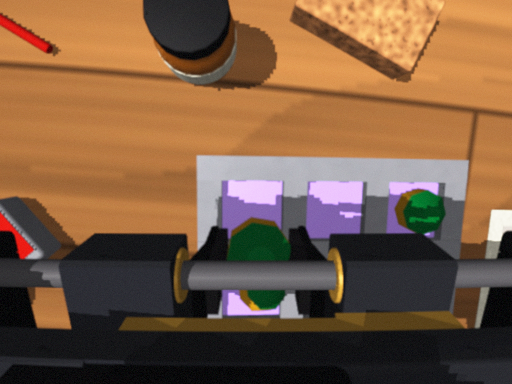

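Emit:
send_rows([
  [[-2, 0, 14], 0],
  [[-1, 0, 14], 0],
  [[-1, 0, 14], 0],
  [[0, 0, 8], 0],
  [[0, 0, 0], 0],
])

```text
time_s: 35.85
position: [0.6031, 0.0669, 0.0634]
tcp_rot: [[0.076, -0.984, 0.16], [-0.995, -0.085, -0.053], [0.065, -0.155, -0.986]]
force: [-0.3, 0.9, -0.1]
opening: 0.383
```

```bash
python3 - <<'E'
from h import *
t=tr(32,64)
plan([(t[0]-.001,t[1],.056,-85.3)],18)
c=cam('wrist','w24')
E
```

```text
t 35.85 now [0.6031 0.0669 0.0634] zaxis [ 0.1596 -0.0526 -0.9858] F [-0.2632  0.8789 -0.087 ] op 0.383 endyaw -85.3 rows 1
[[[-9,1,7],-0.006],[[0,0,0],0],[[0,0,0],0],[[0,0,0],0],[[0,0,0],0]]
```

View pics/w24.png

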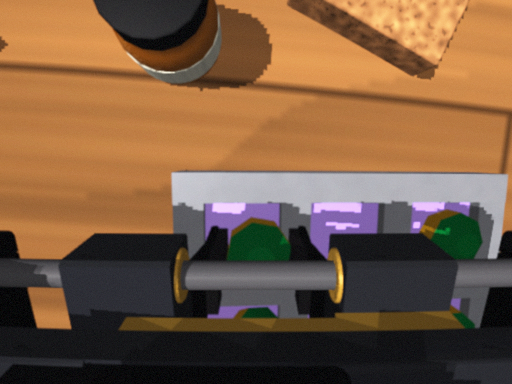

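Emit:
send_rows([
  [[-5, 1, 0], 0],
  [[-4, 1, 3], 0],
  [[0, 0, 3], 0],
  [[0, 0, 0], 0],
  [[0, 0, 0], 0],
])

```text
time_s: 36.32
position: [0.6026, 0.0736, 0.0594]
tcp_rot: [[0.072, -0.984, 0.164], [-0.995, -0.082, -0.054], [0.066, -0.159, -0.985]]
force: [-0.6, 0.3, -0.2]
opening: 0.389
```

Emit:
send_rows([
  [[0, 0, 0], 0],
  [[0, 0, 0], 0],
  [[0, 0, 0], 0],
  [[0, 0, 0], 0],
  [[0, 0, 0], 0],
], gripper=0.53)

```text
time_s: 36.73
position: [0.6032, 0.0741, 0.0605]
tcp_rot: [[0.073, -0.983, 0.166], [-0.995, -0.083, -0.054], [0.066, -0.161, -0.985]]
force: [0.3, -0.6, 0.4]
opening: 0.466
```

Emit:
send_rows([
  [[0, 0, 0], 0],
  [[0, 0, -15], 0],
  [[0, 0, -30], 0],
  [[0, 6, -35], 0],
  [[20, 12, -20], 0],
])

```text
time_s: 37.15
position: [0.5692, 0.0597, 0.155]
tcp_rot: [[0.076, -0.985, 0.157], [-0.995, -0.085, -0.052], [0.065, -0.153, -0.986]]
force: [1.3, -0.2, 1.2]
opening: 0.466
```

```bash
python3 - <<'E'
from h import *
c=cam('wrist','w25');beads(c)
plan([(.46,-.32,.18,-85)],40)
E
```

```text
green [239.1 176.1] 976 [35 35] [0.602  0.0712]
green [385.7 175.9] 865 [32 35] [ 0.6122 -0.0677]
green [248.9 240.8] 769 [29 32] [0.5418 0.0578]
t 37.2 now [0.5674 0.0558 0.1573] zaxis [ 0.1573 -0.055  -0.986 ] F [-2.7057 -1.5905  0.9944] op 0.469 endyaw -85.0 rows 10
[[[37,13,-2],-0.001],[[37,13,-2],-0.001],[[37,13,-2],-0.001],[[37,14,-2],-0.001],[[37,14,-2],-0.001]]
[[[37,14,-2],-0.001],[[37,14,-2],-0.001],[[37,14,-2],-0.001],[[37,14,-2],-0.001],[[37,14,-2],-0.001]]
```

View pics/w25.png

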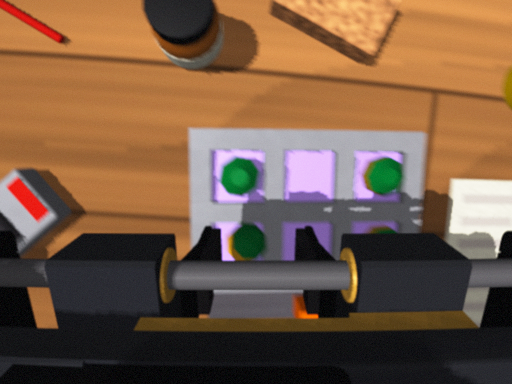

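Emit:
send_rows([
  [[38, 16, -2], 0],
  [[40, 16, -2], 0],
  [[40, 16, -2], 0],
  [[40, 15, -2], 0],
  [[40, 15, -2], 0],
], gripper=0.35)

```text
time_s: 37.62
position: [0.5079, -0.1404, 0.1715]
tcp_rot: [[0.088, -0.982, 0.169], [-0.994, -0.098, -0.054], [0.069, -0.163, -0.984]]
force: [1.0, -0.1, 0.4]
opening: 0.642
```

Emit:
send_rows([
  [[40, 15, -2], 0],
  [[40, 14, -2], 0],
  [[40, 14, -2], 0],
  [[28, 14, 0], 0],
  [[10, 8, 0], 0],
])

```text
time_s: 38.03
position: [0.4554, -0.31, 0.1781]
tcp_rot: [[0.081, -0.982, 0.172], [-0.994, -0.093, -0.06], [0.075, -0.166, -0.983]]
force: [0.7, 0.2, -1.1]
opening: 0.651
```

```bash
python3 - <<'E'
from h import *
c=cam('wrist','w26');beads(c)
plan([(.48,-.326,.029,-85)],18)
E
```

```text
green [264.8 188. ] 736 [30 31] [ 0.4791 -0.3266]
t 38.08 now [ 0.4547 -0.3109  0.1779] zaxis [ 0.1716 -0.0611 -0.9833] F [ 0.0439 -1.2026 -0.0759] op 0.649 endyaw -85.0 rows 9
[[[1,0,17],-0.001],[[1,0,17],-0.001],[[1,0,17],-0.001],[[1,0,17],-0.001],[[1,0,17],-0.001]]
[[[1,0,17],-0.001],[[1,0,17],-0.001],[[1,0,17],-0.001],[[1,0,17],-0.001],[[0,0,0],0]]
```

Emit:
send_rows([
  [[1, 1, 17], 0],
  [[1, 1, 22], 0],
  [[2, 1, 22], 0],
  [[2, 1, 20], 0],
  [[0, 0, 4], 0],
])

```text
time_s: 38.5
position: [0.4663, -0.3265, 0.0928]
tcp_rot: [[0.072, -0.982, 0.175], [-0.994, -0.084, -0.066], [0.08, -0.169, -0.982]]
force: [0.2, 0.4, -0.4]
opening: 0.649
```

```bash
python3 - <<'E'
from h import *
c=cam('wrist','w27');beads(c)
plan([(.479,-.326,.029,-85)],18)
E
```

```text
green [250.3 210.6] 1488 [43 43] [ 0.4795 -0.3254]
t 38.55 now [ 0.4663 -0.3261  0.0931] zaxis [ 0.1749 -0.066  -0.9824] F [ 0.1715  0.0501 -0.4485] op 0.649 endyaw -85.0 rows 4
[[[-1,0,16],-0.004],[[-1,0,16],-0.004],[[-1,0,16],-0.004],[[-1,0,16],-0.004],[[0,0,0],0]]
```

View pics/w27.png

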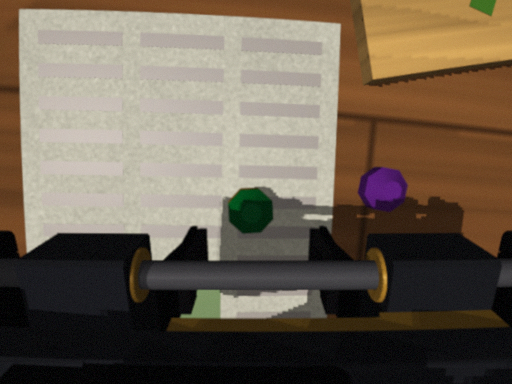

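Emit:
send_rows([
  [[-1, 0, 16], 0],
  [[-1, 1, 16], 0],
  [[-1, 1, 16], 0],
  [[0, 1, 14], 0],
  [[0, 0, 0], 0],
])

```text
time_s: 38.97
position: [0.4769, -0.3263, 0.0332]
tcp_rot: [[0.074, -0.981, 0.179], [-0.994, -0.087, -0.069], [0.083, -0.173, -0.982]]
force: [0.2, -0.5, 0.5]
opening: 0.65
```

```bash
python3 - <<'E'
from h import *
plan([(.479,-.326,.029,-85)],18)
E
```

```text
t 38.97 now [ 0.4769 -0.3263  0.0332] zaxis [ 0.1787 -0.0685 -0.9815] F [ 0.2055 -0.536   0.4812] op 0.65 endyaw -85.0 rows 1
[[[-1,-1,5],-0.013],[[0,0,0],0],[[0,0,0],0],[[0,0,0],0],[[0,0,0],0]]
```

Emit:
send_rows([
  [[-1, -1, 4], 0],
  [[0, 0, 0], 0],
  [[0, 0, 0], 0],
  [[0, 0, 0], 0],
  [[0, 0, 0], 0],
], gripper=1)

```text
time_s: 39.38
position: [0.4804, -0.3252, 0.0335]
tcp_rot: [[0.075, -0.98, 0.182], [-0.993, -0.09, -0.071], [0.086, -0.176, -0.981]]
force: [0.3, -0.2, 0.0]
opening: 0.384
```

Emit:
send_rows([
  [[0, 0, 0], 0],
  [[0, 0, 0], 0],
  [[0, 0, 0], 0],
  [[0, 0, 0], 0],
  [[0, 0, -15], 0],
])

```text
time_s: 39.8
position: [0.4774, -0.3241, 0.0483]
tcp_rot: [[0.075, -0.98, 0.182], [-0.993, -0.089, -0.071], [0.086, -0.175, -0.981]]
force: [-0.3, 1.1, -0.7]
opening: 0.381
```

Emit:
send_rows([
  [[0, 0, -30], 0],
  [[0, 0, -35], 0],
  [[-10, 0, -25], 0],
  [[-25, 0, -10], 0],
  [[-35, 0, 0], 0],
])

```text
time_s: 40.22
position: [0.4563, -0.2546, 0.1461]
tcp_rot: [[0.066, -0.98, 0.189], [-0.993, -0.083, -0.081], [0.095, -0.182, -0.979]]
force: [0.1, 0.9, 0.0]
opening: 0.385
```

```bash
python3 - <<'E'
from h import *
t=tr(-32,0);print(t)
plan([(t[0]-.01,t[1],.13,-85.3)],40)
E
```

```text
[0.5447 0.0068]
t 40.22 now [ 0.4563 -0.2546  0.1461] zaxis [ 0.1888 -0.0811 -0.9787] F [0.1362 0.8979 0.0006] op 0.385 endyaw -85.3 rows 7
[[[-37,-14,1],-0.002],[[-37,-14,1],-0.002],[[-37,-14,1],-0.002],[[-36,-14,1],-0.002],[[-36,-14,1],-0.002]]
[[[-36,-14,1],-0.002],[[-36,-14,1],-0.002],[[0,0,0],0],[[0,0,0],0],[[0,0,0],0]]
```

Emit:
send_rows([
  [[-38, -15, 2], 0],
  [[-40, -15, 2], 0],
  [[-40, -14, 2], 0],
  [[-40, -14, 2], 0],
  [[-38, -14, 2], 0],
])

```text
time_s: 40.63
position: [0.5152, -0.0542, 0.1334]
tcp_rot: [[0.053, -0.98, 0.193], [-0.994, -0.071, -0.086], [0.098, -0.187, -0.977]]
force: [0.3, -0.4, -0.6]
opening: 0.381
```

Emit:
send_rows([
  [[-36, -14, 2], 0],
  [[-20, -8, 4], 0],
  [[-8, -2, 6], 0],
  [[0, 0, 0], 0],
  [[0, 0, 0], 0],
])

```text
time_s: 41.05
position: [0.5389, 0.0222, 0.1193]
tcp_rot: [[0.065, -0.979, 0.195], [-0.993, -0.083, -0.083], [0.098, -0.188, -0.977]]
force: [-0.4, -0.4, -0.9]
opening: 0.383
```

```bash
python3 - <<'E'
from h import *
t=tr(-32,0)
plan([(t[0]-.002,t[1],.075,-85.3)],18)
c=cam('wrist','w28')
E
```

```text
t 41.05 now [0.5389 0.0222 0.1193] zaxis [ 0.1949 -0.0833 -0.9773] F [-0.3765 -0.3753 -0.8558] op 0.383 endyaw -85.3 rows 3
[[[4,2,15],-0.005],[[4,2,15],-0.005],[[4,2,15],-0.005],[[0,0,0],0],[[0,0,0],0]]
```

View pics/w28.png

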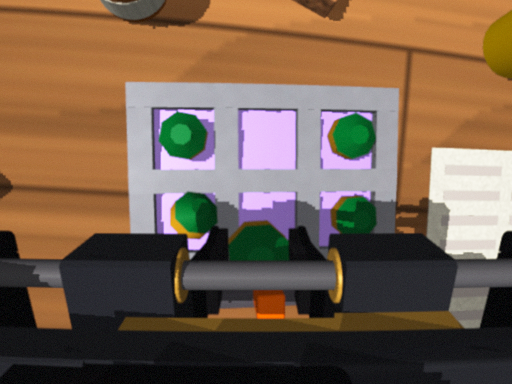

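Emit:
send_rows([
  [[4, 2, 12], 0],
  [[5, 2, 14], 0],
  [[3, 2, 14], 0],
  [[0, 1, 4], 0],
  [[0, 0, 0], 0],
])

```text
time_s: 41.52
position: [0.5415, -0.0008, 0.0773]
tcp_rot: [[0.056, -0.979, 0.197], [-0.994, -0.074, -0.086], [0.099, -0.191, -0.977]]
force: [-0.0, -0.1, -0.5]
opening: 0.379
```

```bash
python3 - <<'E'
from h import *
t=tr(-32,0)
plan([(t[0]-.002,t[1],.058,-85.3)],18)
c=cam('wrist','w29')
E
```

```text
t 41.52 now [ 0.5415 -0.0008  0.0773] zaxis [ 0.1973 -0.0859 -0.9766] F [-0.0196 -0.0547 -0.4517] op 0.379 endyaw -85.3 rows 2
[[[-5,1,9],-0.013],[[-5,1,9],-0.013],[[0,0,0],0],[[0,0,0],0],[[0,0,0],0]]
```

View pics/w29.png

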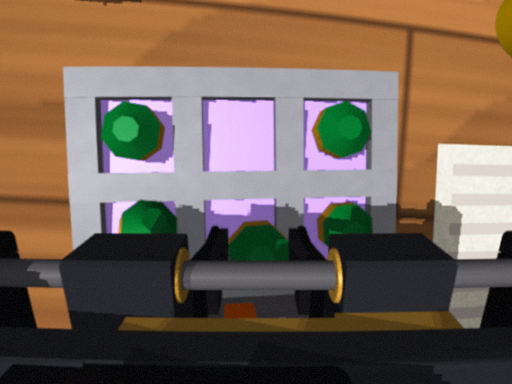

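Emit:
send_rows([
  [[-5, 0, 0], -0.01],
  [[-5, 0, 0], -0.01],
  [[-1, 1, 4], 0],
  [[0, 0, 6], 0],
  [[0, 0, 0], 0],
])

```text
time_s: 41.98
position: [0.5431, 0.0095, 0.0689]
tcp_rot: [[0.076, -0.976, 0.203], [-0.992, -0.095, -0.087], [0.104, -0.194, -0.975]]
force: [0.6, -1.1, -0.2]
opening: 0.384
```

```bash
python3 - <<'E'
from h import *
t=tr(-32,0)
plan([(t[0]-.002,t[1]+.001,.058,-85.3)],18)
c=cam('wrist','w30')
E
```

```text
t 41.98 now [0.5431 0.0095 0.0689] zaxis [ 0.2025 -0.087  -0.9754] F [ 0.6094 -1.0891 -0.2056] op 0.384 endyaw -85.3 rows 1
[[[1,3,11],-0.005],[[0,0,0],0],[[0,0,0],0],[[0,0,0],0],[[0,0,0],0]]
```

View pics/w30.png

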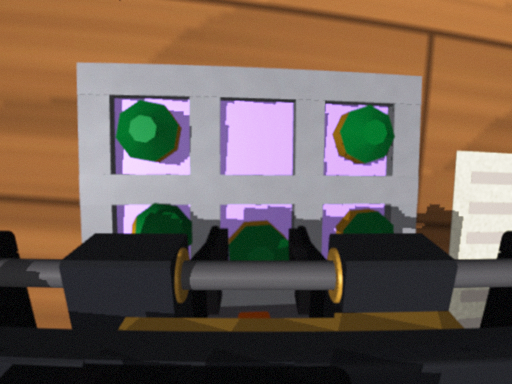

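Centred in the middle well; lower and release.

Emit:
send_rows([
  [[1, 2, 6], 0],
  [[0, 1, 4], 0],
  [[0, 0, 0], 0],
  [[0, 0, 0], 0],
  [[0, 0, 0], 0],
])

```text
time_s: 42.45
position: [0.5421, 0.0075, 0.0574]
tcp_rot: [[0.077, -0.976, 0.202], [-0.992, -0.096, -0.087], [0.104, -0.194, -0.976]]
force: [0.8, 0.2, 0.1]
opening: 0.383
```

Emit:
send_rows([
  [[0, 0, 0], 0],
  [[0, 0, 0], 0],
  [[0, 0, 0], 0],
  [[0, 0, 0], 0],
  [[0, 0, 0], 0],
], gripper=0.54)

```text
time_s: 42.87
position: [0.5425, 0.0073, 0.0578]
tcp_rot: [[0.076, -0.976, 0.203], [-0.992, -0.096, -0.087], [0.104, -0.195, -0.975]]
force: [0.3, -0.3, 1.0]
opening: 0.455
```

Emit:
send_rows([
  [[0, 0, 0], 0],
  [[0, 0, -12], 0],
  [[0, 0, -25], 0],
  [[0, 0, -35], 0],
  [[0, 10, -35], 0],
])

```text
time_s: 43.28
position: [0.5103, 0.0153, 0.1574]
tcp_rot: [[0.076, -0.978, 0.193], [-0.992, -0.094, -0.085], [0.102, -0.185, -0.977]]
force: [1.2, -0.3, 0.2]
opening: 0.462
```

Emit:
send_rows([
  [[0, 20, -35], 0],
  [[0, 20, -35], 0],
  [[0, 15, -20], 0],
  [[0, 0, 0], 0],
  [[0, 0, 0], 0],
])

```text
time_s: 43.7
position: [0.4363, 0.0185, 0.2442]
tcp_rot: [[0.076, -0.976, 0.205], [-0.992, -0.096, -0.087], [0.104, -0.197, -0.975]]
force: [0.4, 0.4, -0.9]
opening: 0.459
```

```bash
python3 - <<'E'
from h import *
c=cam('wrist','w31');beads(c,z=.04)
plan([(.5444,.2879,.103,42)],20)
t=[]
for r in place_of('wrist','light_bar'): print('bar',r['p'],r['xy'],TR.T@(at(c,r['xy'],0)[:2]-TC))
E
```

```text
green [200.9  53.1] 668 [29 30] [0.6066 0.0737]
green [313.7  57.7] 596 [27 29] [ 0.6159 -0.053 ]
green [208.7 104.3] 432 [26 22] [0.5516 0.0613]
green [315.7 113.3] 594 [27 28] [ 0.5534 -0.0606]
green [258.1 116.8] 609 [27 28] [0.543  0.0055]
t 43.75 now [0.4361 0.0186 0.2437] zaxis [ 0.2037 -0.0866 -0.9752] F [-0.703  -0.0415  0.3149] op 0.458 endyaw -138.0 rows 17
[[[-16,-6,8],0.054],[[-16,-5,8],0.054],[[-17,-4,8],0.054],[[-17,-3,8],0.054],[[-17,-3,8],0.054]]
[[[-17,-2,8],0.054],[[-17,-1,8],0.054],[[-17,0,8],0.054],[[-17,1,8],0.054],[[-17,2,8],0.054]]
[[[-17,3,8],0.054],[[-17,4,8],0.054],[[-17,5,8],0.054],[[-16,6,8],0.054],[[-16,7,8],0.054]]
[[[-16,7,8],0.054],[[-15,8,8],0.054],[[0,0,0],0],[[0,0,0],0],[[0,0,0],0]]
bar 0.74 [199.5, 53.7] [0.0489 0.0661]
bar 0.56 [254.4, 168.5] [-0.0916 -0.0005]
```

View pics/w31.png

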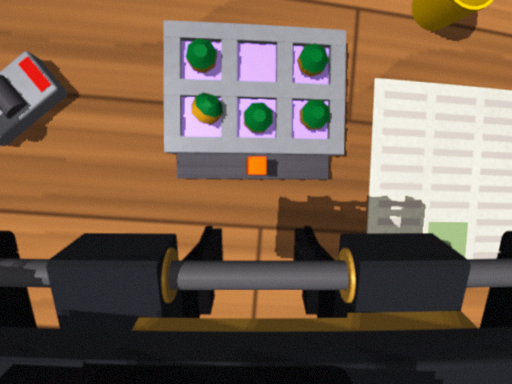

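```bash
python3 - <<'E'
from h import *
i=cv2.imread('pics/w31.png')[10:190,155:355];cv2.imwrite('pics/w31c.png',cv2.resize(i,None,fx=3.3,fy=3.3,interpolation=cv2.INTER_CUBIC))
c=cam('wrist')
# full silhouettes: project expected
for x,y in((-32,64),(-32,0),(-32,-64),(32,64),(32,-64)):
    w=tr(x,y); print(x,y,proj(c,[(w[0],w[1],.038)]))
for p in ((206.5,108.5),(258,117),(315.5,113.5),(201,54),(313,59.5)): print(p,(TR.T@(at(c,p,.038)[:2]-TC)*1000).round(1))
for p in ((176,153),(328,155),(330,178),(178,179)): print(p,(TR.T@(at(c,p,.028)[:2]-TC)*1000).round(1))
for p in ((164,152),(343,155)): print(p,(TR.T@(at(c,p,.032)[:2]-TC)*1000).round(1))
E
```

```text
-32 64 [[199.6736 114.2496]]
-32 0 [[257.0957 114.8672]]
-32 -64 [[312.4387 115.7238]]
32 64 [[198.9494  55.6754]]
32 -64 [[312.5593  59.2715]]
(206.5, 108.5) [-25.6  56.4]
(258, 117) [-34.4  -1. ]
(315.5, 113.5) [-29.4 -67.6]
(201, 54) [33.9 61.7]
(313, 59.5) [ 31.8 -64.5]
(176, 153) [-74.2  92.2]
(328, 155) [-76.5 -86.2]
(330, 178) [-104.  -89.]
(178, 179) [-103.8   90.6]
(164, 152) [-73.2 104.9]
(343, 155) [ -76.6 -103.4]
```

View pics/w31c.png

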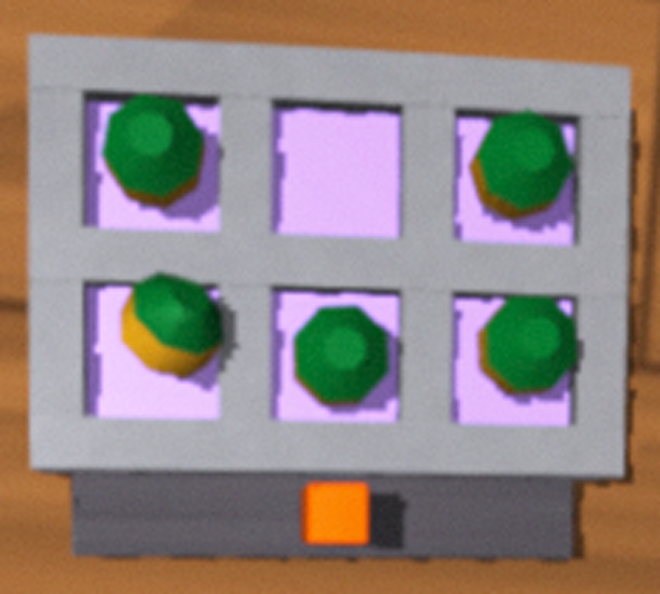

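Emit:
send_rows([
  [[-25, 0, 8], 0],
  [[-32, -5, 8], 0],
  [[-32, -5, 8], 0],
  [[-30, -5, 8], 0],
  [[-18, -3, 0], 0],
], gripper=1)

```text
time_s: 44.27
position: [0.4571, 0.1537, 0.1929]
tcp_rot: [[0.066, -0.978, 0.197], [-0.992, -0.085, -0.09], [0.105, -0.189, -0.976]]
force: [0.0, 0.3, -0.6]
opening: 0.167
```

Emit:
send_rows([
  [[0, 0, 0], 0],
  [[0, 0, 0], 0],
  [[0, 0, 0], 0],
  [[0, 0, 0], 0],
  [[0, 0, 0], 0],
])

```text
time_s: 44.68
position: [0.4581, 0.1556, 0.1861]
tcp_rot: [[0.072, -0.98, 0.187], [-0.992, -0.09, -0.091], [0.106, -0.179, -0.978]]
force: [0.1, -1.0, -0.7]
opening: 0.006
```

```bash
python3 - <<'E'
from h import *
c=cam('wrist','w32')
s=bot.read_state();print(s['position'],s['tcp_rot'][:,2])
i=c['image'][0:235,200:];cv2.imwrite('pics/w32c.png',cv2.resize(i,None,fx=2.5,fy=2.5,interpolation=cv2.INTER_CUBIC))
for x,y in((-32,64),(-32,0),(-32,-64),(32,64),(32,-64)):
    w=tr(x,y); print(x,y,proj(c,[(w[0],w[1],.038)]))
print('cam',ray(c,(256,190))[0])
import pickle;pickle.dump({k:v for k,v in c.items() if k!='image'},open('c32.pkl','wb'))
E
```

```text
[0.4581 0.1555 0.1862] [ 0.1872 -0.0912 -0.9781]
-32 64 [[334.6165 136.5556]]
-32 0 [[395.7063 136.9426]]
-32 -64 [[452.6708 137.5348]]
32 64 [[334.963   69.7464]]
32 -64 [[454.381   74.7543]]
cam [0.5035 0.176  0.3395]
```

View pics/w32c.png

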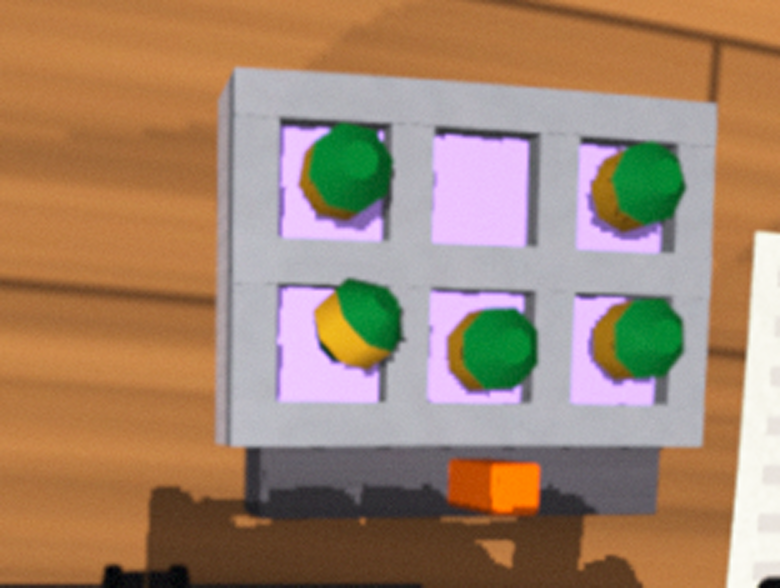

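```bash
python3 - <<'E'
from h import *
import pickle;c=pickle.load(open('c32.pkl','rb'))
for z in (.036,.038,.041,.044,.048):
    a=TR.T@(at(c,(343.2,129.2),z)[:2]-TC)*1000
    p=np.array([-24.9,55.6]);cm=np.array([-92.4,37.2]); b=p+(cm-p)*(z-.038)/(.397-.038)
    print(z,a.round(1),b.round(1))
# reference check others
for n,q,ex in (('mid',((493,349)),(-32,0)),('fr',(638,339),(-32,-64)),('bl',(347,171),(32,64)),('br',(638,187),(32,-64))):
    print(n,(TR.T@(at(c,(q[0]/2.5+200,q[1]/2.5),.038)[:2]-TC)*1000).round(1),ex)
# tray corner check
for q,ex in (((219,443),(-73,105)),((700,446),(-73,-105)),((235,68),(73,105)),((716,103),(73,-105))):
    print((TR.T@(at(c,(q[0]/2.5+200,q[1]/2.5),.032)[:2]-TC)*1000).round(1),ex)
E
```

```text
0.036 [-24.6  54.5] [-24.5  55.7]
0.038 [-24.8  55.3] [-24.9  55.6]
0.041 [-25.2  56.5] [-25.5  55.4]
0.044 [-25.5  57.6] [-26.   55.3]
0.048 [-26.   59.2] [-26.8  55.1]
mid [-34.6  -1.7] (-32, 0)
fr [-30.  -66.9] (-32, -64)
bl [33.4 60.2] (32, 64)
br [ 32.  -64.9] (32, -64)
[-71.4 109.6] (-73, 105)
[ -75.1 -104.2] (-73, -105)
[ 73.1 102.8] (73, 105)
[  70.9 -106.6] (73, -105)
```

```bash
python3 - <<'E'
from h import *
b=np.array([.5444,.2879]);d=np.array([.6788,-.7343]);s=b-d*.092;print(s)
plan([(.45,.27,.22,-20),(s[0]-.01,s[1],.2,42.7)],40)
E
```

```text
[0.482  0.3555]
t 44.73 now [0.4581 0.1555 0.1862] zaxis [ 0.1872 -0.0912 -0.9781] F [ 0.4027 -0.9775 -0.0054] op 0.008 endyaw 42.7 rows 20
[[[-11,-1,-4],-0.115],[[-11,-2,-4],-0.115],[[-11,-3,-4],-0.115],[[-10,-5,-4],-0.115],[[-10,-6,-4],-0.115]]
[[[-9,-7,-4],-0.115],[[-8,-8,-4],-0.115],[[-7,-9,-4],-0.115],[[-6,-9,-4],-0.115],[[-5,-10,-4],-0.115]]
[[[-1,-9,2],-0.109],[[0,-9,2],-0.109],[[1,-9,2],-0.109],[[2,-9,2],-0.109],[[3,-8,2],-0.109]]
[[[4,-8,2],-0.109],[[4,-8,2],-0.109],[[5,-7,2],-0.109],[[6,-7,2],-0.109],[[7,-6,2],-0.109]]
```

Emit:
send_rows([
  [[-11, -1, -5], -0.115],
  [[-11, -2, -5], -0.115],
  [[-11, -3, -5], -0.115],
  [[-10, -5, -5], -0.115],
  [[-10, -6, -5], -0.115],
])

```text
time_s: 45.15
position: [0.4535, 0.2091, 0.2067]
tcp_rot: [[0.602, -0.777, 0.185], [-0.776, -0.624, -0.095], [0.189, -0.087, -0.978]]
force: [0.6, 0.6, 0.1]
opening: 0.006
```

Emit:
send_rows([
  [[-9, -7, -4], -0.115],
  [[-8, -8, -4], -0.115],
  [[-7, -9, -4], -0.115],
  [[-6, -9, -4], -0.115],
  [[-5, -10, -4], -0.115],
])

```text
time_s: 45.57
position: [0.4503, 0.2651, 0.2242]
tcp_rot: [[0.934, -0.304, 0.188], [-0.291, -0.952, -0.095], [0.208, 0.034, -0.978]]
force: [-0.2, 0.4, 0.4]
opening: 0.006
```

Emit:
send_rows([
  [[-1, -9, 0], -0.109],
  [[0, -9, 0], -0.109],
  [[1, -9, 0], -0.109],
  [[2, -9, 0], -0.109],
  [[3, -8, 0], -0.109],
])

```text
time_s: 45.98
position: [0.4605, 0.3075, 0.225]
tcp_rot: [[0.95, 0.245, 0.192], [0.266, -0.959, -0.094], [0.161, 0.14, -0.977]]
force: [0.3, 0.4, 0.3]
opening: 0.008
```

```bash
python3 - <<'E'
from h import *
plan([(.475,.358,.2,42.7)],40)
s=bot.read_state();print(s['tcp_rot'],s['joint_positions'])
E
```

```text
t 45.98 now [0.4605 0.3075 0.225 ] zaxis [ 0.1919 -0.094  -0.9769] F [0.2618 0.4158 0.266 ] op 0.008 endyaw 42.7 rows 4
[[[6,-12,6],-0.118],[[7,-11,6],-0.118],[[8,-10,6],-0.118],[[10,-9,6],-0.118],[[0,0,0],0]]
[[ 0.9504  0.2448  0.1919]
 [ 0.2661 -0.9594 -0.094 ]
 [ 0.1611  0.1404 -0.9769]] [ 27.3278  24.3571  97.7262 -12.7199  51.1889  19.7613]
```

Emit:
send_rows([
  [[6, -12, 4], -0.11],
  [[7, -11, 4], -0.11],
  [[8, -10, 4], -0.11],
  [[8, -9, 4], -0.11],
  [[0, 0, 0], 0],
])

```text
time_s: 46.4
position: [0.476, 0.355, 0.2084]
tcp_rot: [[0.744, 0.639, 0.196], [0.663, -0.743, -0.093], [0.086, 0.199, -0.976]]
force: [-1.0, -0.0, 1.0]
opening: 0.005
```

```bash
python3 - <<'E'
from h import *
c=cam('wrist','w33')
for r in place_of('wrist','isolator_tip'): print(r['p'],r['xy'],at(c,r['xy'],.096))
plan([(.475,.358,.15,42.7),(.482,.3555,.102,42.7)],25)
E
```

```text
0.77 [250.1, 228.0] [0.5138 0.3166 0.096 ]
0.61 [441.2, 145.2] [0.5865 0.4793 0.096 ]
t 46.5 now [0.4754 0.3536 0.2089] zaxis [ 0.1948 -0.0942 -0.9763] F [-0.0404 -0.2305  0.2123] op 0.006 endyaw 42.7 rows 5
[[[-1,-5,19],-0.008],[[-1,-5,19],-0.008],[[-1,-5,19],-0.008],[[0,-2,24],-0],[[0,-2,24],-0]]
```

View pics/w33.png

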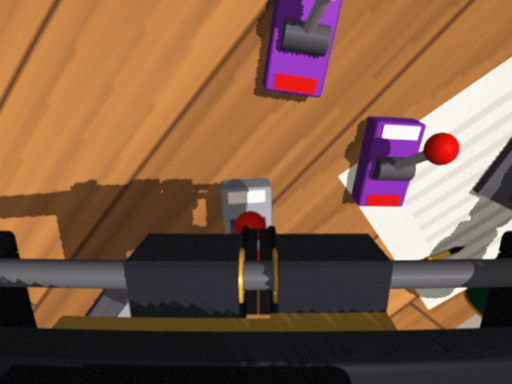

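Emit:
send_rows([
  [[-1, -7, 18], 0],
  [[-1, -6, 20], 0],
  [[-1, -5, 20], 0],
  [[-1, -4, 20], 0],
  [[0, -2, 10], 0],
])

```text
time_s: 46.92
position: [0.4778, 0.3572, 0.1221]
tcp_rot: [[0.758, 0.619, 0.204], [0.644, -0.759, -0.091], [0.099, 0.2, -0.975]]
force: [-0.7, -0.5, -0.4]
opening: 0.007
```

```bash
python3 - <<'E'
from h import *
plan([(.48,.357,.103,42.7)],25)
d=np.array([.6788,-.7343]);e=np.array([.7343,.6788]);p=np.array(bot.read_state()['position'][:2])-[.5444,.2879];print('along',p@d,'side',p@e)
E
```

```text
t 46.92 now [0.4778 0.3572 0.1221] zaxis [ 0.2041 -0.0908 -0.9747] F [-0.6716 -0.4581 -0.3668] op 0.007 endyaw 42.7 rows 1
[[[0,-2,19],-0.041],[[0,0,0],0],[[0,0,0],0],[[0,0,0],0],[[0,0,0],0]]
along -0.09606327571941072 side -0.0018814473108234126
```

Emit:
send_rows([
  [[0, -2, 12], 0],
  [[0, 0, 7], 0],
  [[1, 17, 4], 0],
  [[1, 17, 4], 0],
  [[1, 17, 4], 0],
])

```text
time_s: 47.33
position: [0.5151, 0.3176, 0.0997]
tcp_rot: [[0.761, 0.617, 0.201], [0.642, -0.761, -0.091], [0.097, 0.198, -0.975]]
force: [-0.2, -0.1, -0.0]
opening: 0.003
```

Emit:
send_rows([
  [[1, 17, 4], 0],
  [[1, 17, 4], 0],
  [[1, 14, 3], 0],
  [[0, 0, 0], 0],
  [[0, 0, 0], 0],
])

```text
time_s: 47.75
position: [0.5555, 0.2773, 0.1015]
tcp_rot: [[0.766, 0.609, 0.207], [0.635, -0.767, -0.09], [0.104, 0.201, -0.974]]
force: [0.4, -1.0, -0.2]
opening: 0.003
```

```bash
python3 - <<'E'
from h import *
cam('wrist','w34')
plan([(.48,.357,.103,42.7)],25)
d=np.array([.6788,-.7343]);e=np.array([.7343,.6788]);p=np.array(bot.read_state()['position'][:2])-[.5444,.2879];print('along',p@d,'side',p@e)
E
```

```text
t 47.8 now [0.5556 0.2776 0.1017] zaxis [ 0.2076 -0.0903 -0.974 ] F [-0.2813  0.5953 -0.2152] op 0.005 endyaw 42.7 rows 5
[[[-1,-21,-5],-0.01],[[-1,-21,-5],-0.01],[[-1,-21,-5],-0.01],[[-1,-21,-5],-0.01],[[-1,-21,-5],-0.01]]
along 0.01518516558429171 side 0.001198900715925661
```

View pics/w34.png

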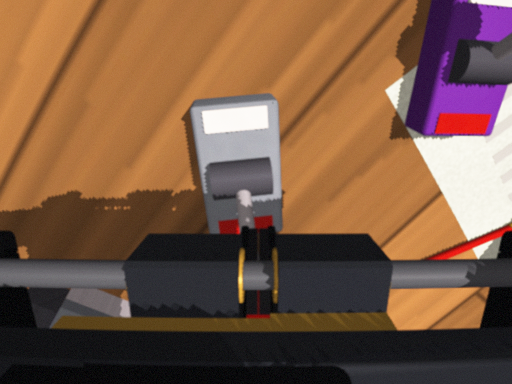

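Emit:
send_rows([
  [[0, -15, -4], 0],
  [[0, -20, -15], 0],
  [[0, -20, -30], 0],
  [[0, -20, -35], 0],
  [[0, -20, -35], 0],
])

```text
time_s: 48.22
position: [0.4679, 0.3604, 0.1946]
tcp_rot: [[0.772, 0.606, 0.194], [0.63, -0.771, -0.099], [0.09, 0.198, -0.976]]
force: [1.2, 0.7, 0.1]
opening: 0.006
```

Emit:
send_rows([
  [[0, 0, -30], 0],
  [[0, 0, -15], 0],
  [[0, 0, 0], 0],
  [[0, 0, 0], 0],
  [[0, 0, 0], 0],
])

```text
time_s: 48.63
position: [0.4513, 0.374, 0.2476]
tcp_rot: [[0.762, 0.614, 0.204], [0.639, -0.764, -0.088], [0.102, 0.197, -0.975]]
force: [-0.0, -0.1, -0.6]
opening: 0.004
```

```bash
python3 - <<'E'
from h import *
c=cam('wrist','w35')
for r in place_of('wrist','isolator_tip'): print(r['p'],r['xy'],at(c,r['xy'],.096))
for n in('scene','top'):
    c=cam(n,n+'2')
    for k,z in (('isolator_tip',.096),('light_bar',0),('tray',0),('paint_cup',0),('varnish_jar',0),('cork_block',0)):
        for r in place_of(n,k)[:3]: print(n,k,r['p'],np.round(r['xy'],1),at(c,r['xy'],z))
    beads(c,.038,amin=15)
    i=c['image'][120:280,150:390] if n=='scene' else c['image'][130:260,150:400]
    cv2.imwrite(f'pics/{n}2c.png',cv2.resize(i,None,fx=3.2,fy=3.2,interpolation=cv2.INTER_CUBIC))
s=bot.read_state();print(s['position'],s['time_s'])
E
```

```text
0.94 [317.7, 14.3] [0.4247 0.5042 0.096 ]
0.61 [416.8, 160.0] [0.5929 0.4794 0.096 ]
scene isolator_tip 0.56 [303.9 173.4] [0.5863 0.228  0.096 ]
scene isolator_tip 0.56 [344.8 142.2] [0.5933 0.4765 0.096 ]
scene isolator_tip 0.47 [308.9 124.4] [0.4254 0.502  0.096 ]
scene light_bar 0.87 [233.  220.8] [0.4903 0.0029 0.    ]
scene light_bar 0.73 [237.9 312.3] [ 0.7113 -0.2206  0.    ]
scene tray 0.71 [258.6 235.3] [0.5882 0.0059 0.    ]
scene varnish_jar 0.88 [321.2 232.5] [0.7225 0.1317 0.    ]
scene cork_block 0.72 [309.  263.1] [ 0.7583  0.0128 -0.    ]
green [50.7 15.3] 157 [18 11] [-2.6506  0.8898]
green [73.4 91. ] 114 [15 10] [-0.7393  0.1457]
green [408.  163.3] 296 [27 17] [0.7986 0.5912]
green [260.5 208.4] 82 [10 10] [0.545  0.0669]
green [277.5 214.1] 57 [10  7] [0.5991 0.0794]
green [246.3 217. ] 57 [10  7] [0.5373 0.0113]
green [233.4 230.7] 67 [10  8] [ 0.5462 -0.0537]
green [252.1 240.1] 75 [11  9] [ 0.6091 -0.0473]
top isolator_tip 0.54 [187.4 180.8] [0.5871 0.2518 0.096 ]
top isolator_tip 0.41 [120.4 180.1] [0.5833 0.4786 0.096 ]
top light_bar 0.76 [258.8 216.2] [0.4
[... 380 characters left out ...]
[255.7 179.2] [0.6156 0.0214 0.    ]
top cork_block 0.87 [266.  138.2] [ 0.7711 -0.0128  0.    ]
top cork_block 0.19 [183.  194.5] [0.5522 0.2831 0.    ]
green [133.3 110.2] 490 [26 26] [0.8529 0.476 ]
green [276.9 177.9] 39 [7 7] [ 0.6159 -0.0531]
green [241.1 179.5] 37 [7 6] [0.6067 0.0733]
green [244.5 194.9] 23 [6 5] [0.552  0.0594]
green [278.8 195.1] 42 [7 7] [ 0.5548 -0.0609]
green [260.  197.5] 38 [7 6] [0.5444 0.0049]
green [473.1 244.3] 127 [11 18] [ 0.4009 -0.7396]
green [491.4 244.5] 261 [18 18] [ 0.4016 -0.8046]
green [  2.3 351.6] 34 [7 8] [0.0015 0.8524]
green [  9. 362.] 24 [5 7] [-0.0304  0.8259]
green [  4.5 378.4] 61 [10  8] [-0.0824  0.8352]
[0.452  0.3737 0.2479] 49.4333
```

View pics/scene2c.png

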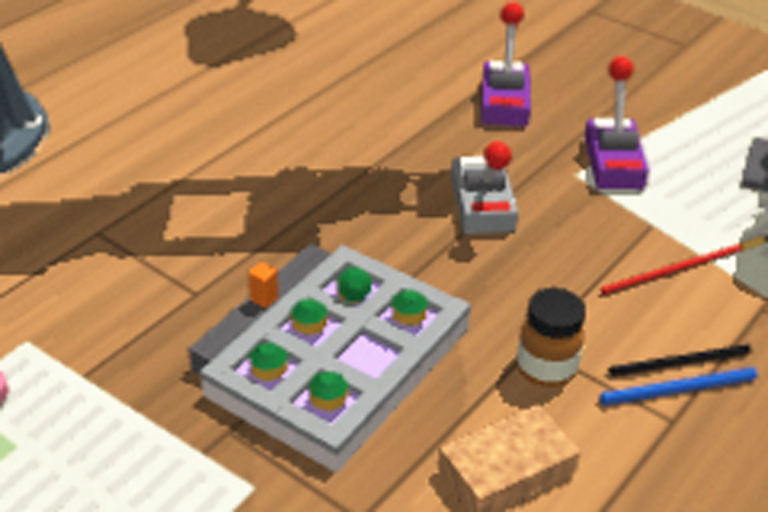

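View pics/top2c.png

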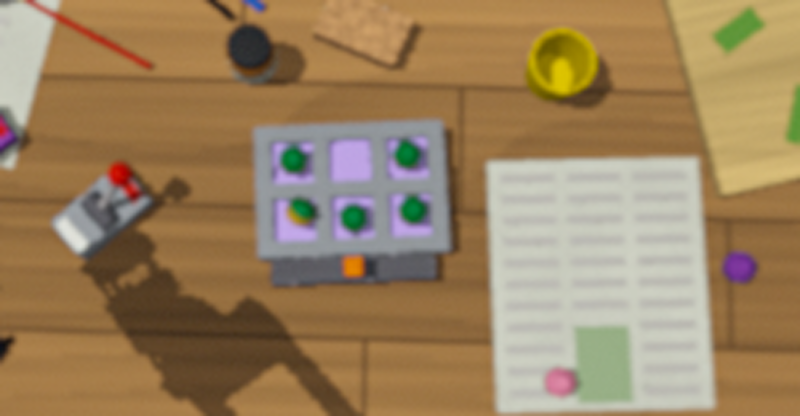

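View pics/w35.png

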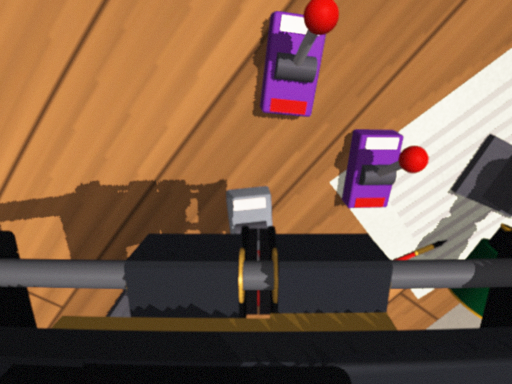

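```bash
python3 - <<'E'
from h import *
c=cam('wrist');o=ray(c,(256,192))[0];s=bot.read_state();R=np.array(s['tcp_rot']);off=o-np.array(s['position']);print(off,R.T@off)
print('cam axis',ray(c,(256,150))[1])
# want the ray through pixel (256,150) to hit bead, camera height .38
r=ray(c,(256,140))[1];r=r/-r[2]; tgt=np.array([.543,.067,.038]); co=tgt-r*(.40-.038); print('tcp',co-off)
p=co-off
plan([(.46,.25,.26,None),(*p,None)],40)
E
```

```text
[-0.0751  0.0698  0.1251] [ 0.0001 -0.0749 -0.1434]
cam axis [ 0.2821 -0.1945 -0.9502]
tcp [0.5187 0.0616 0.2749]
t 49.48 now [0.452  0.3738 0.2479] zaxis [ 0.2041 -0.0876 -0.975 ] F [ 0.0199 -0.5384  0.7345] op 0.006 endyaw 39.9 rows 9
[[[-18,25,0],-0],[[-18,25,0],-0],[[-18,25,0],-0],[[-18,25,0],-0],[[-15,37,3],-0]]
[[[-15,37,3],-0],[[-15,37,3],-0],[[-15,37,3],-0],[[-15,37,3],-0],[[0,0,0],0]]
```

Emit:
send_rows([
  [[-22, 30, -5], 0],
  [[-22, 32, -4], 0],
  [[-22, 32, -2], 0],
  [[-20, 32, 0], 0],
  [[-18, 34, 0], 0],
])

```text
time_s: 49.9
position: [0.4689, 0.1879, 0.2791]
tcp_rot: [[0.753, 0.624, 0.207], [0.649, -0.756, -0.082], [0.106, 0.196, -0.975]]
force: [0.9, -0.2, 0.3]
opening: 0.007
```

Emit:
send_rows([
  [[-18, 34, 2], 0],
  [[-18, 32, 2], 0],
  [[-14, 26, 2], 0],
  [[-5, 10, 0], 0],
  [[0, 0, 0], 0],
])

```text
time_s: 50.32
position: [0.4945, 0.063, 0.291]
tcp_rot: [[0.756, 0.618, 0.214], [0.645, -0.76, -0.085], [0.11, 0.203, -0.973]]
force: [0.3, 0.1, 0.1]
opening: 0.004
```

```bash
python3 - <<'E'
from h import *
c=cam('wrist','w36')
s=bot.read_state();print(s['position'])
for i in (1,-1):
  for j in (1,-1):
    print('well corner proj',proj(c,[(*tr(-32+23*i,64+23*j),.032)]))
import pickle;pickle.dump({k:v for k,v in c.items() if k!='image'},open('c36.pkl','wb'))
E
```

```text
[0.4942 0.0639 0.2909]
well corner proj [[291.142  137.4744]]
well corner proj [[269.7959 165.5156]]
well corner proj [[262.2239 117.2408]]
well corner proj [[241.044  147.0888]]
```

View pics/w36.png

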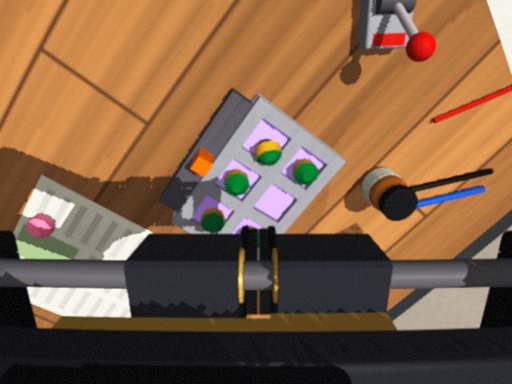

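```bash
python3 - <<'E'
from h import *
i=cv2.imread('pics/w36.png')[100:185,225:325];cv2.imwrite('pics/w36c.png',cv2.resize(i,None,fx=7,fy=7,interpolation=cv2.INTER_CUBIC))
E
```

```text
(no output)
```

View pics/w36c.png

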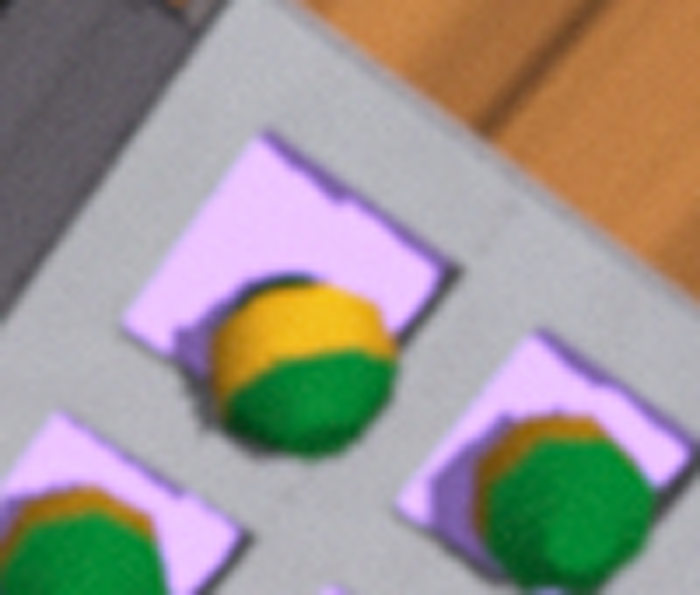

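```bash
python3 - <<'E'
from h import *
import pickle;c=pickle.load(open('c36.pkl','rb'))
t=lambda q,z:TR.T@(at(c,(q[0]/7+225,q[1]/7+100),z)[:2]-TC)*1000
cor=np.array([t(q,.032) for q in((262,130),(458,268),(122,325))]);print(cor.round(1),[(-55,87),(-9,87),(-55,41)])
corr=(cor-np.array([(-55,87),(-9,87),(-55,41)])).mean(0);print(corr)
for z in(.036,.038,.040,.043):
  b=t((304,366),z)-corr; print(z,b.round(1),np.linalg.norm(b-[-32,64]).round(1))
print((t((566,503),.038)-corr).round(1))
print(TR.T@(ray(c,(256,150))[0][:2]-TC),ray(c,(256,150))[0])
E
```

```text
[[-53.8  85.8]
 [ -9.1  85.6]
 [-54.   42.7]] [(-55, 87), (-9, 87), (-55, 41)]
[ 0.6817 -0.2827]
0.036 [-23.5  55.9] 11.7
0.038 [-24.2  56.3] 10.9
0.04 [-24.8  56.8] 10.2
0.043 [-25.8  57.4] 9.0
[34.2 62.1]
[-0.1486  0.1353] [0.4176 0.1322 0.4155]
```

```bash
python3 - <<'E'
from h import *
s=bot.read_state();print(s['time_s'],s['position'],s['qvel'],s['force'])
c=cam('wrist')
for r in place_of('wrist','isolator_tip')[:2]: print(r,at(c,r['xy'],.096))
print(bot.hand_in())
E
```

```text
50.3667 [0.4942 0.0639 0.2909] [2.9243 0.1769 0.4619 0.7651 0.1741 1.0592] [-0.8006 -0.669   0.4994]
{'xy': [420.5, 46.8], 'p': 0.79} [0.5747 0.2534 0.096 ]
{'xy': [378.3, 180.9], 'p': 0.47} [0.6549 0.1298 0.096 ]
the job is handed in; nothing more can be done
None
```

I did every step in the order given and handed the job in at about 50 s of the 208 s allowed. `hand_in()` gives no verdict, so the results below come from my last pictures.

- **Isolator:** I threw the grey isolator to OFF before the hand went near the tray, and back to ON at the end. The last wrist picture puts the knob at (0.575, 0.253), the ON stop. The two purple look-alikes were left alone.
- **Beads:** Five green beads were there, and each lies in a well of its own; the back middle well is empty. The pink and purple look-alikes were not touched.
- **Light-stop bar:** It lies flat against the tray's front face, with an estimated gap of 0–1 mm, parallel to it and centred within about 3 mm.
- **Bystanders:** The cup, jar and cork block look unmoved in the last pictures. The networks' estimates shifted by up to about 17 mm, worst for the cork block, which is within their usual scatter.
- **Hand:** It stayed about 290 mm above the table, touching nothing.

**Checks that were tight or disagreed:**
- **Front-left bead:** It sits tilted in a corner of its well. Two wrist views put it about 11 mm from the well centre at normal height, against the 13 mm limit. The coarser top camera gave about 12–14 mm. I left it, because the well walls should hold a bead on the floor to under 12 mm.
- **Tool tilt:** The hand drifted to about 12° off vertical during the run. I allowed for this in the moves.

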